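Get the stapler out from behind the counter things

TASK

The stapler lies in the counter tray behind the stamp, the glue stick and the clip tin: without moving it yet, first stand those three aside, upright, on the beige writing pad. With all three there, fetch the stapler and set it upright on the middle of the long grey felt mat, lying along it. Only then stand the stamp, the glue stick and the tin back in the tray, upright and centred each on its own grey felt rest (the stamp on the rectangular one and square to it, the glue stick on the small round one, the tin on the large round one), and let go of everything.

Things in the scene. Friction and masses are not known exactly. Their poses are not given: they have to be found in the camera images.
- stamp: hand stamp: wooden foot 24 (x) x 36 (y) x 14 mm with an upright turned red handle, 20 mm across at its widest, 66 mm tall in all; origin: centre of its underside, z up. Grip the handle. Stands on stamp_rest at the start.
- glue_stick: upright round glue stick, white with a black cap (the cap stays on), 28 mm across, 75 mm tall; origin: centre of its underside, z up. Stands on small_round_rest at the start.
- clip_tin: low round metal tin, shut, 40 mm across, 42 mm tall; origin: centre of its underside, z up. Stands on large_round_rest at the start.
- stapler: green desk stapler, 36 (x) x 135 (y, its length) x 49 mm tall, rigid; origin: centre of its underside, z up. Over its middle its upper arm is 24 mm wide, from 28 to 48 mm above the underside: grip there, across x. At the start it lies across the tray, right behind the stamp, the glue stick and the tin.
- stamp_rest: fixed rectangular grey felt rest, 40 (x) x 52 (y) x 4 mm, on the tray floor, the stamp's place; origin: centre of its underside, z up; things stand 4 mm above the origin. The three rests lie in a row along the tray's front side, 68 mm apart, in any order.
- small_round_rest: fixed round grey felt rest, 46 mm across, 4 mm thick, on the tray floor, the glue stick's place; origin: centre of its underside, z up; things stand 4 mm above the origin.
- large_round_rest: fixed round grey felt rest, 62 mm across, 4 mm thick, on the tray floor, the tin's place; origin: centre of its underside, z up; things stand 4 mm above the origin.
- tray: fixed wooden counter tray, 180 (x) x 250 (y) mm, floor 6 mm thick, rim 14 mm high; origin: centre of its underside; its -x side is the front, where the rests lie in a row along y (55 mm before the middle); the stapler lies along y, about 5 mm before the middle; a pen, an eraser and a tape roll lie behind and beside the stapler. The tray stands at the robot's left or right.
- side_pad: fixed plain beige writing pad lying flat, 200 (x) x 150 (y) x 9 mm, the side area, on the other side of the robot from the tray; origin: centre of its underside, z up; things stand 9 mm above the origin.
- mat: fixed grey felt mat, 60 (x) x 160 (y) x 4 mm, on the table in front of the robot, between tray and pad; the stapler's place; origin: centre of its underside, z up; things stand 4 mm above the origin.
There are look-alikes about, which are no part of the job. Of the things shaped like the stamp, the wooden one is meant.

How it is judged (in metres and radians):
On the way, in this order (a step that is already met when the one before it is completed fails the run):
1. the stamp, the glue stick and the clip tin all stand released on the side pad, the stapler still lying where it was (x of stamp in the frame of side_pad between -0.1 and 0.1 m and y of stamp in the frame of side_pad between -0.075 and 0.075 m and z of stamp in the frame of side_pad between 0.003 and 0.016 m and angle between each of stamp, glue_stick, clip_tin's own z axis and vertical below 0.15 rad and linear speed of each of stamp, glue_stick, clip_tin below 0.03 m/s and contact force between the fingers and stamp below 0.2 N and x of glue_stick in the frame of side_pad between -0.1 and 0.1 m and y of glue_stick in the frame of side_pad between -0.075 and 0.075 m and z of glue_stick in the frame of side_pad between 0.003 and 0.016 m and contact force between the fingers and glue_stick below 0.2 N and x of clip_tin in the frame of side_pad between -0.1 and 0.1 m and y of clip_tin in the frame of side_pad between -0.075 and 0.075 m and z of clip_tin in the frame of side_pad between 0.003 and 0.016 m and contact force between the fingers and clip_tin below 0.2 N and distance of stapler from where it was at the start of the episode below 0.03 m), for 0.2 s.
2. the stapler lies released on the mat, along it, while the three still stand on the side pad (horizontal distance between stapler and mat below 0.015 m and angle between the y axis of stapler and the y axis of mat, either way round below 0.2 rad and angle between stapler's own z axis and vertical below 0.12 rad and z of stapler in the frame of mat between 0 and 0.01 m and linear speed of each of stapler, stamp, glue_stick, clip_tin below 0.03 m/s and contact force between the fingers and stapler below 0.2 N and x of stamp in the frame of side_pad between -0.1 and 0.1 m and y of stamp in the frame of side_pad between -0.075 and 0.075 m and z of stamp in the frame of side_pad between 0.003 and 0.016 m and angle between each of stamp, glue_stick, clip_tin's own z axis and vertical below 0.15 rad and contact force between the fingers and stamp below 0.2 N and x of glue_stick in the frame of side_pad between -0.1 and 0.1 m and y of glue_stick in the frame of side_pad between -0.075 and 0.075 m and z of glue_stick in the frame of side_pad between 0.003 and 0.016 m and contact force between the fingers and glue_stick below 0.2 N and x of clip_tin in the frame of side_pad between -0.1 and 0.1 m and y of clip_tin in the frame of side_pad between -0.075 and 0.075 m and z of clip_tin in the frame of side_pad between 0.003 and 0.016 m and contact force between the fingers and clip_tin below 0.2 N), for 0.2 s.
At the end, for the whole second after the job is handed in: the stapler lies upright on the mat, within 15 mm of its middle and within 0.2 rad of its length (either way round); the stamp, the glue stick and the tin stand upright, each within 10 mm of the centre of its own rest, the stamp within 0.3 rad of square (either way round); all released and at rest (horizontal distance between stapler and mat below 0.015 m and angle between the y axis of stapler and the y axis of mat, either way round below 0.2 rad and angle between each of stapler, stamp, glue_stick, clip_tin's own z axis and vertical below 0.12 rad and z of stapler in the frame of mat between 0 and 0.01 m and linear speed of each of stapler, stamp, glue_stick, clip_tin below 0.03 m/s and contact force between the fingers and stapler below 0.2 N and horizontal distance between stamp and stamp_rest below 0.01 m and z of stamp in the frame of stamp_rest between 0 and 0.01 m and contact force between the fingers and stamp below 0.2 N and horizontal distance between glue_stick and small_round_rest below 0.01 m and z of glue_stick in the frame of small_round_rest between 0 and 0.01 m and contact force between the fingers and glue_stick below 0.2 N and horizontal distance between clip_tin and large_round_rest below 0.01 m and z of clip_tin in the frame of large_round_rest between 0 and 0.01 m and contact force between the fingers and clip_tin below 0.2 N and angle between the y axis of stamp and the y axis of stamp_rest, either way round below 0.3 rad); the robot touches nothing.
It also fails if it takes over 144 s, if anything falls off the work surface, if the arm or the gripper's body presses on something with over 40 N, if the wrist force passes 120 N, or if a joint passes its speed limit or range.

ROBOT

A 7-joint arm with a two-finger parallel gripper is mounted at the origin on a cart in front of the work surface, level with it; the furniture and walls round the work are solid. World frame = base frame: x ahead of the robot, y to its left, z up, the work surface at z = 0. Lengths are in mm, angles in rad, forces in N, time in s.
With the tool pointing down it reaches from about 375 to 925 mm from the base axis. Payload 3.1 kg.
Tool frame: the origin (TCP) lies at the very end of the fingers, on their centre line; the grasp point (between the pads) lies 19 mm behind it; z points along the fingers, y is the line along which they close (so a half turn about z gives the same grasp; the last joint's range is limited). The gripper opens to 85 mm and grips with 20 to 120 N. Pads are 22 mm wide; open, the fingers measure 114 mm over their backs; the gripper's body (76 mm by 85 mm) begins 54 mm behind the grasp point. The pads swing forward as they close: fully open they stand 13 mm farther back than shut.
Start: joints at [1.237, 0.383, 0.044, 1.598, -0.018, 1.161, -0.05], TCP at [151.873, -632.011, 231.269] pointing down, gripper open.
Joint ranges: [-2.61, 2.61], [-0.41, 2.15], [-1.48, 1.57], [0, 2.5], [-1.57, 4.71], [0.05, 1.97], [-2.85, 2.85]. Speed limits (rad/s): [2.79, 2.79, 3.14, 3.14, 3.14, 3.14, 3.14].

INTERFACE

Orientations are given as a unit quaternion [x, y, z, w].
In Python, from rig import robot gives the robot as it stands. The module is installed in compiled form; this text tells all that it offers.
- The arm moves only by the tool jog_arm, never from a script. Its argument "commands" is a list of rows, each a list of 6 numbers: the shift along the tool's x, y, z in m, then the turn, a rotation vector about the tool's x, y, z in rad. In form: [[dx, dy, dz, ax, ay, az], ...]. A call has 1 to 5 rows; each row is the pose to reach, as a shift and turn from the pose commanded when the call began, along the tool's axes at that moment; what a row does not reach only later rows make up. A row lasts 1/10 s, in which the tool goes at most 50 mm and 8.59 degrees, less where a joint would pass 70% of its speed; a pose out of reach is approached as far as the arm can. A call with a gripper value outside its range is refused whole. "grip" is the opening, from 0 (shut) to 1 (fully open), set as the call begins (left out, the last holds). The fingers move at their own pace and stop on an object; the grip force is fixed at half the most. Time passes only in rows, so rows that repeat a pose let the fingers close. It gives the time, the measured TCP pose, the force, the opening and the grip force at its end, in the units of the state.
- robot.get_state(): the state, without advancing time (a new reading comes with each control period).
- robot.capture(name): name is "scene" or "top"; returns a dict with "frame" (420x560x3 uint8, red, green, blue), "intrinsics" (3x3 intrinsics, pixels), "eye" and "rotation" of the camera in the world. Camera axes: x right, y down, z forward; pixel columns grow to the right and rows downward; lengths in mm; the calibration is good to about 2 mm. A picture is of the moment at which its call begins. There is no depth.
- robot.job_done(): hands the job in; it is judged then, once.
The state is a dict: "time_s": time; "joint_positions": joint angles; "joint_vel": joint speeds; "effort": joint torques, N m; "tcp_pos": TCP position; "ee_rot": TCP orientation; "wrist_force": force on the tool from outside, world axes, zero at the start; "torque": the same for the moment, N m; "opening": opening from 0.0 (shut) to 1.0 (fully open); "grip_force": force on a finger pad.
Only numpy, scipy, OpenCV 4.12 (cv2) and the standard library are available. Lean on these libraries where they do the work, as an engineer would, in place of code of your own. Each camera call takes 0.05 s, during which the arm holds its last target. There are 200 camera calls.

## Working session

There is one attempt and no reset: what is moved stays moved. The work goes in short steps, Python scripts to look and compute and a tool call to move; the robot and the scene stay as the last step left them, time stands still between calls to the robot, and variables do not carry over. Pictures are saved under pics/ and viewed, at most 14 in all, crops included, and the job is handed in when it is done.

Besides the shell and the picture viewer there is one more tool, called after "Request:" as name([rows], argument=value, ...), one row to a line, values as JSON. jog_arm: Moves the arm, as the interface text tells. Its arguments: {"type":"object","properties":{"commands":{"type":"array"},"grip":{"type":"number"}},"required":["commands"]}

```bash
mkdir -p pics
cat > h.py <<'E'
import numpy as np, cv2, pickle
from rig import robot
def cap(n,save=None):
    c=robot.capture(n)
    if save: cv2.imwrite('pics/'+save+'.png',c['frame'][:,:,::-1])
    pickle.dump(c,open(n+'.pkl','wb')); return c
def ray(c,uv,z):
    K=np.array(c['intrinsics']);R=np.array(c['rotation']);e=np.array(c['eye'])
    d=R@np.linalg.solve(K,np.array([uv[0],uv[1],1.]))
    return e+d*(z-e[2])/d[2]
def proj(c,p):
    K=np.array(c['intrinsics']);R=np.array(c['rotation']);e=np.array(c['eye'])
    q=K@(R.T@(np.array(p,float)-e)); return q[:2]/q[2]
E
python3 - <<'E'
from h import *
for n in('scene','top'):
    c=cap(n,n+'0'); print(n,c['eye'],np.round(c['rotation'],3).tolist(),np.array(c['intrinsics']).tolist())
print(robot.get_state())
E
```

```text
scene [-527.71927409  940.1482071   650.41784414] [-0.343, 0.764, -0.495, 0.233] [[540.8300869105561, 0.0, 281.59164267651073], [0.0, 540.8300869105561, 203.5473522761785], [0.0, 0.0, 1.0]]
top [ 351.38256436   44.41682906 1338.8597726 ] [-0.701, 0.711, -0.037, 0.044] [[515.255609961888, 0.0, 277.5235251979238], [0.0, 515.255609961888, 213.59372134956573], [0.0, 0.0, 1.0]]
{'time_s': 0.1, 'joint_positions': array([ 1.23720782,  0.3837608 ,  0.04379721,  1.59942187, -0.017875  ,
        1.16118711, -0.04989936]), 'joint_vel': array([ 0.00150102, -0.00238991, -0.00079605, -0.00391319,  0.00037633,
       -0.00255913, -0.00064328]), 'effort': array([ 2.57323183e-03, -4.34728503e+01,  1.02946244e+00, -2.50453252e+01,
        1.09128459e-02,  5.49388875e-03, -9.14378973e-06]), 'tcp_pos': array([ 151.66280414, -631.18140123,  230.00497951]), 'ee_rot': array([ 9.93050342e-01,  1.17684303e-01, -2.06402836e-04, -1.17474464e-03]), 'wrist_force': array([ 0.4879567 ,  0.1844321 , -0.27837794]), 'torque': array([ 0.01105242,  0.07265538, -0.02161913]), 'grip_force': 0.0, 'opening': 1.0006518710817343}
```

View pics/top0.png

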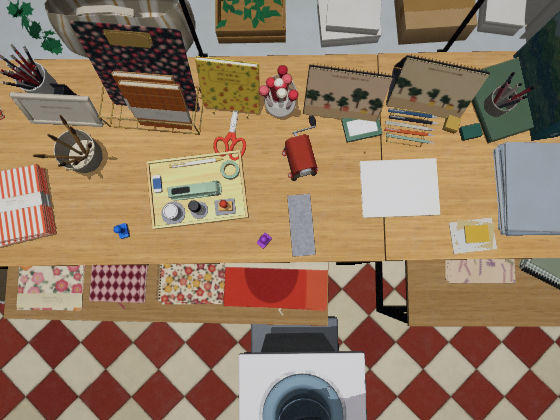

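View pics/scene0.png

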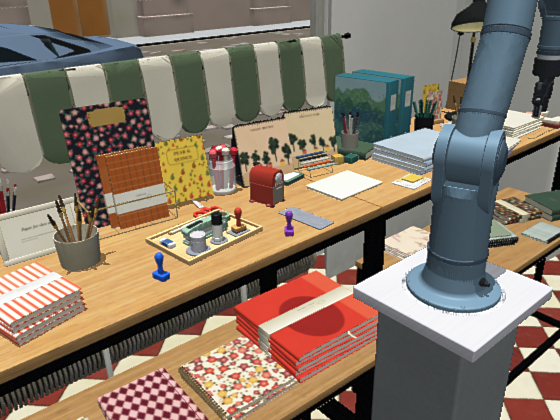

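The top view shows the tray on the left at (150–248, 152–228) and the mat at (301, 225). The pad is on the right at (400, 187). In the tray the tin is at about (172, 212), the glue stick at (196, 208), the stamp at (225, 206) and the stapler at (195, 189). In the scene view the purple and blue look-alike stamps are on the table at (289, 222) and (160, 266). Next I'll zoom in.

Run:
```python
from h import *
t=pickle.load(open('top.pkl','rb'));s=pickle.load(open('scene.pkl','rb'))
a=cv2.resize(t['frame'][145:235,140:250],None,fx=5,fy=5,interpolation=cv2.INTER_CUBIC)
b=cv2.resize(s['frame'][190:270,140:270],None,fx=6,fy=6,interpolation=cv2.INTER_CUBIC)
cv2.imwrite('pics/a.png',a[:,:,::-1]);cv2.imwrite('pics/b.png',b[:,:,::-1])
hsv=cv2.cvtColor(t['frame'],cv2.COLOR_RGB2HSV)
def rect(m,z,name,box):
    mm=np.zeros_like(m);x0,y0,x1,y1=box;mm[y0:y1,x0:x1]=m[y0:y1,x0:x1]
    cs,_=cv2.findContours(mm,cv2.RETR_EXTERNAL,cv2.CHAIN_APPROX_NONE)
    k=max(cs,key=cv2.contourArea)
    P=np.array([ray(t,p[0],z)[:2] for p in k],np.float32)
    r=cv2.minAreaRect(P);print(name,np.round(r[0],1),np.round(r[1],1),round(r[2],2),np.round(cv2.boxPoints(r)).tolist())
g=((hsv[:,:,1]<45)&(hsv[:,:,2]>90)).astype(np.uint8)
rect(g,9,'pad',(345,145,450,230)); rect(g,4,'mat',(280,185,325,262))
tr=((hsv[:,:,0]>20)&(hsv[:,:,0]<35)&(hsv[:,:,1]>30)&(hsv[:,:,1]<110)&(hsv[:,:,2]>170)).astype(np.uint8)
rect(tr,14,'tray',(140,140,255,235))
st=((hsv[:,:,0]>45)&(hsv[:,:,0]<95)&(hsv[:,:,1]>40)).astype(np.uint8)
rect(st,6+40,'stapler',(155,165,230,205))
```

```text
Traceback (most recent call last):
  File "h.py", line 9, in ray
    d=R@np.linalg.solve(K,np.array([uv[0],uv[1],1.]))
      ~^~~~~~~~~~~~~~~~~~~~~~~~~~~~~~~~~~~~~~~~~~~~~~
ValueError: matmul: Input operand 1 has a mismatch in its core dimension 0, with gufunc signature (n?,k),(k,m?)->(n?,m?) (size 3 is different from 4)
```

View pics/a.png

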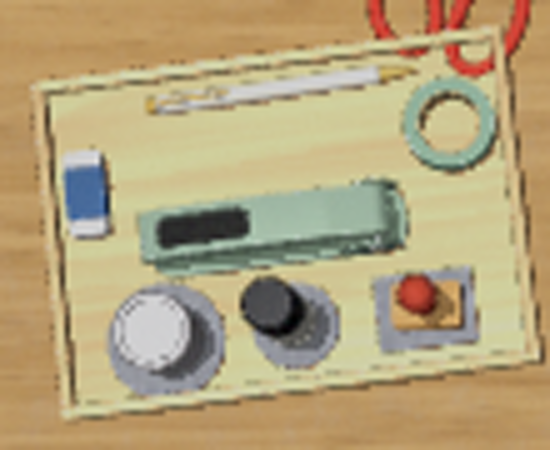

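View pics/b.png

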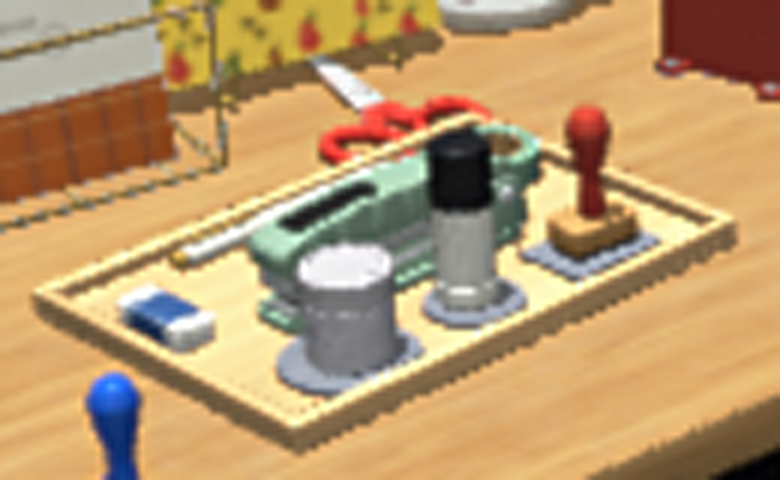

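The crops show the tray turned about 8°, with the tin, glue stick and stamp on their rests in front of the stapler. The camera rotation is a quaternion, so I'll correct that in the helper.

```bash
sed -i "s/R=np.array(c\['rotation'\])/R=Rot.from_quat(c['rotation']).as_matrix()/; 1a from scipy.spatial.transform import Rotation as Rot" h.py
cat > m.py <<'E'
from h import *
t=pickle.load(open('top.pkl','rb'));s=pickle.load(open('scene.pkl','rb'))
hsv=cv2.cvtColor(t['frame'],cv2.COLOR_RGB2HSV)
def cont(m,box):
    mm=np.zeros(m.shape,np.uint8);x0,y0,x1,y1=box;mm[y0:y1,x0:x1]=m[y0:y1,x0:x1]
    cs,_=cv2.findContours(mm,cv2.RETR_EXTERNAL,cv2.CHAIN_APPROX_NONE)
    return max(cs,key=cv2.contourArea)
def rect(m,z,name,box):
    P=np.array([ray(t,p[0],z)[:2] for p in cont(m,box)],np.float32)
    r=cv2.minAreaRect(P);print(name,np.round(r[0],1),np.round(r[1],1),round(r[2],2));return r
H,S,V=[hsv[:,:,i].astype(int) for i in range(3)]
if __name__=='__main__':
    g=(S<45)&(V>90)
    rect(g,9,'pad',(345,145,450,230)); rect(g|((H>90)&(H<130)&(S<90)),4,'mat',(280,185,325,262))
    tr=(H>18)&(H<36)&(S>30)&(S<115)&(V>170)
    rect(tr,14,'tray',(140,140,255,235))
    rect((H>45)&(H<95)&(S>35),46,'stapler',(160,175,225,202))
    for n,z,m,b in (('tin',52,(S<40)&(V>170),(160,200,184,220)),('glue',85,V<70,(186,198,204,214)),('ball',66,((H<8)|(H>172))&(S>150),(216,196,232,210))):
        (c,r)=cv2.minEnclosingCircle(cont(m,b)); print(n,c,r,np.round(ray(t,c,z),1))
    for p in ((172,212),(225,206),(195,189),(301,225),(400,187)): print(p,t['frame'][p[1],p[0]],hsv[p[1],p[0]])
E
python3 m.py
```

```text
pad [ 568.  -261.9] [149.6 200.3] 1.31
mat [475.5  -3.8] [159.3  59.1] 4.03
tray [572.7 267.6] [178.9 248.5] 6.14
stapler [554.1 263. ] [ 34.4 127. ] 17.0
tin (169.875, 210.75) 7.336865425109863 [510.9 327.4  52. ]
glue (194.63636779785156, 207.0) 5.72448205947876 [515.2 259.2  85. ]
ball (223.0, 203.5) 4.031229019165039 [525.3 191.6  66. ]
(172, 212) [207 206 208] [135   2 208]
(225, 206) [112  34  27] [  2 194 112]
(195, 189) [162 187 166] [ 65  34 187]
(301, 225) [153 154 164] [117  17 164]
(400, 187) [208 208 209] [120   1 209]
```

Request:
jog_arm([
  [0.041, -0.028, 0, 0, 0, 0.0472],
  [0.082, -0.056, 0, 0, 0, 0.0944],
  [0.123, -0.084, 0, 0, 0, 0.1416],
  [0.164, -0.112, 0, 0, 0, 0.1888],
  [0.205, -0.14, 0, 0, 0, 0.236],
], grip=0.6)

```text
time_s: 0.6
tcp_pos: [319.3, -446.0, 230.8]
ee_rot: [1.0, -0.001, -0.0, -0.0]
wrist_force: [0.9, -0.6, 0.1]
opening: 0.6
grip_force: 0.0
```

Request:
jog_arm([
  [0.024, -0.042, 0, 0, 0, 0],
  [0.048, -0.084, 0, 0, 0, 0],
  [0.072, -0.126, 0, 0, 0, 0],
  [0.096, -0.168, 0, 0, 0, 0],
  [0.12, -0.21, 0, 0, 0, 0],
])

```text
time_s: 1.1
tcp_pos: [438.8, -236.1, 231.0]
ee_rot: [1.0, -0.0, -0.0, 0.0]
wrist_force: [1.5, -0.3, 0.6]
opening: 0.598
grip_force: 0.0
```

Request:
jog_arm([
  [0.008, -0.049, 0, 0, 0, 0],
  [0.016, -0.098, 0, 0, 0, 0],
  [0.024, -0.147, 0, 0, 0, 0],
  [0.032, -0.196, 0, 0, 0, 0],
  [0.04, -0.245, 0, 0, 0, 0],
])

```text
time_s: 1.6
tcp_pos: [478.1, 8.8, 231.0]
ee_rot: [1.0, -0.0, -0.0, 0.0]
wrist_force: [0.6, 0.2, 0.6]
opening: 0.599
grip_force: 0.0
```

Request:
jog_arm([
  [0.008, -0.049, 0, 0, 0, 0],
  [0.016, -0.098, 0, 0, 0, 0],
  [0.024, -0.147, 0, 0, 0, 0],
  [0.032, -0.196, 0, 0, 0, 0],
  [0.038, -0.245, 0, 0, 0, 0],
])

```text
time_s: 2.1
tcp_pos: [516.7, 253.4, 230.8]
ee_rot: [1.0, -0.0, -0.0, 0.0]
wrist_force: [0.5, -0.4, -0.3]
opening: 0.599
grip_force: 0.0
```

Request:
jog_arm([
  [0, -0.007, 0.04, 0, 0, 0],
  [0, -0.007, 0.08, 0, 0, 0],
  [0, -0.007, 0.12, 0, 0, 0],
  [0, -0.007, 0.16, 0, 0, 0],
  [0, -0.007, 0.194, 0, 0, 0],
])

```text
time_s: 2.6
tcp_pos: [515.4, 258.1, 34.6]
ee_rot: [1.0, -0.0, -0.001, 0.001]
wrist_force: [-0.3, 0.5, -0.3]
opening: 0.597
grip_force: 0.0
```

Request:
jog_arm([
  [0, 0, 0, 0, 0, 0],
  [0, 0, 0, 0, 0, 0],
  [0, 0, 0, 0, 0, 0],
  [0, 0, 0, 0, 0, 0],
  [0, 0, 0, 0, 0, 0],
], grip=0)

```text
time_s: 3.1
tcp_pos: [518.0, 259.6, 39.2]
ee_rot: [1.0, -0.0, 0.002, -0.001]
wrist_force: [-0.2, 0.6, -0.7]
opening: 0.313
grip_force: 58.9
```

Run:
```python
from h import *
print(robot.get_state())
s=cap('scene');b=cv2.resize(s['frame'][160:270,140:270],None,fx=5,fy=5);cv2.imwrite('pics/c.png',b[:,:,::-1])
```

```text
{'time_s': 3.1, 'joint_positions': array([-0.09419574,  0.55700913, -0.53903595,  1.87896857,  0.38638683,
        0.80648169, -2.40865757]), 'joint_vel': array([-0.00062732,  0.00664373,  0.00376078,  0.0085214 ,  0.00126229,
       -0.00214418,  0.0013403 ]), 'effort': array([-2.57900858e-02, -4.15048313e+01, -6.42240465e+00, -1.84756815e+01,
        1.14937965e-02, -1.26728421e-02,  1.05020390e-03]), 'tcp_pos': array([517.97150698, 259.58970002,  39.22667004]), 'ee_rot': array([ 9.99998442e-01, -1.98432093e-04,  1.63842553e-03, -6.25818603e-04]), 'wrist_force': array([-0.17978391,  0.62113852, -0.74669096]), 'torque': array([-0.02994154, -0.0509377 ,  0.01896344]), 'grip_force': 58.919275403022766, 'opening': 0.3131415077756606}
```

View pics/c.png

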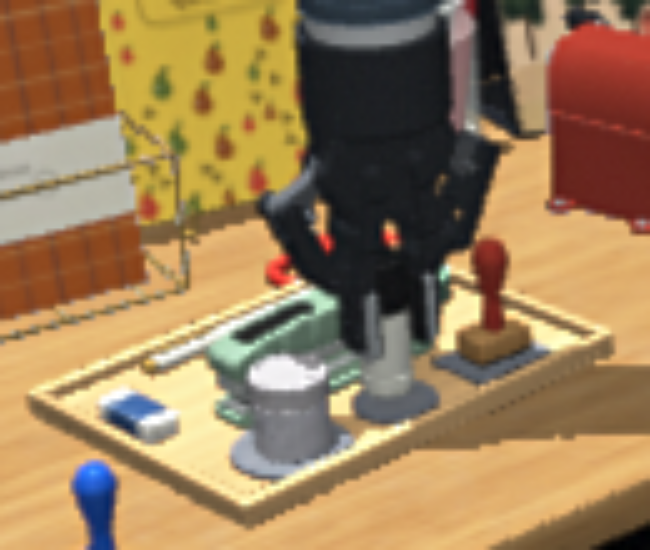

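The glue stick is between the fingers at about (390, 330), still upright on its rest, with the neighbours clear. I'll lift it and carry it to the pad.

Request:
jog_arm([
  [0, 0, -0.02, 0, 0, 0],
  [0, 0, -0.06, 0, 0, 0],
  [0, 0, -0.1, 0, 0, 0],
  [0, 0, -0.14, 0, 0, 0],
  [0, 0, -0.16, 0, 0, 0],
])

```text
time_s: 3.65
tcp_pos: [518.5, 260.5, 202.4]
ee_rot: [1.0, 0.0, 0.003, -0.001]
wrist_force: [1.7, 0.1, -0.5]
opening: 0.316
grip_force: 59.0
```

Request:
jog_arm([
  [0, 0.035, 0, 0, 0, 0],
  [0, 0.08, 0, 0, 0, 0],
  [0, 0.13, 0, 0, 0, 0],
  [0, 0.18, 0, 0, 0, 0],
  [0, 0.23, 0, 0, 0, 0],
])

```text
time_s: 4.15
tcp_pos: [516.4, 27.2, 198.1]
ee_rot: [1.0, 0.0, 0.001, 0.0]
wrist_force: [0.7, -0.5, 0.7]
opening: 0.314
grip_force: 59.1
```

Request:
jog_arm([
  [0, 0.05, 0, 0, 0, 0],
  [0.01, 0.098, 0, 0, 0, 0],
  [0.02, 0.146, 0, 0, 0, 0],
  [0.035, 0.19, 0, 0, 0, 0],
  [0.05, 0.225, 0, 0, 0, 0],
])

```text
time_s: 4.65
tcp_pos: [566.3, -200.1, 198.1]
ee_rot: [1.0, -0.002, 0.0, 0.001]
wrist_force: [0.5, 0.4, -0.2]
opening: 0.313
grip_force: 59.1
```

Request:
jog_arm([
  [0, 0, 0.04, 0, 0, 0],
  [0, 0, 0.08, 0, 0, 0],
  [0, 0, 0.11, 0, 0, 0],
  [0, 0, 0.14, 0, 0, 0],
  [0, 0, 0.14, 0, 0, 0],
])

```text
time_s: 5.15
tcp_pos: [562.2, -194.8, 53.1]
ee_rot: [1.0, 0.0, -0.005, -0.002]
wrist_force: [-0.3, -0.2, -0.5]
opening: 0.309
grip_force: 59.2
```

Request:
jog_arm([
  [0, 0, 0, 0, 0, 0],
  [0, 0, 0, 0, 0, 0],
  [0, 0, 0, 0, 0, 0],
  [0, 0, 0, 0, 0, 0],
  [0, 0, 0, 0, 0, 0],
])

```text
time_s: 5.65
tcp_pos: [567.2, -196.3, 58.4]
ee_rot: [1.0, -0.0, 0.001, 0.0]
wrist_force: [-1.0, 0.5, -0.9]
opening: 0.313
grip_force: 59.2
```

Request:
jog_arm([
  [0, 0, 0.006, 0, 0, 0],
  [0, 0, 0.012, 0, 0, 0],
  [0, 0, 0.017, 0, 0, 0],
  [0, 0, 0.017, 0, 0, 0],
  [0, 0, 0.017, 0, 0, 0],
])

```text
time_s: 6.15
tcp_pos: [566.2, -195.9, 39.7]
ee_rot: [1.0, -0.0, -0.0, -0.0]
wrist_force: [0.0, -0.8, -0.0]
opening: 0.314
grip_force: 59.2
```

Request:
jog_arm([
  [0, 0, 0.001, 0, 0, 0],
  [0, 0, 0.002, 0, 0, 0],
  [0, 0, 0.002, 0, 0, 0],
  [0, 0, 0.002, 0, 0, 0],
  [0, 0, 0.002, 0, 0, 0],
])

```text
time_s: 6.65
tcp_pos: [566.6, -196.1, 38.4]
ee_rot: [1.0, -0.0, 0.0, 0.0]
wrist_force: [-0.0, -0.1, -0.4]
opening: 0.31
grip_force: 59.2
```

Request:
jog_arm([
  [0, 0, 0.001, 0, 0, 0],
  [0, 0, 0.002, 0, 0, 0],
  [0, 0, 0.002, 0, 0, 0],
  [0, 0, 0.002, 0, 0, 0],
  [0, 0, 0.002, 0, 0, 0],
])

```text
time_s: 7.15
tcp_pos: [566.5, -196.0, 36.3]
ee_rot: [1.0, -0.0, -0.0, -0.0]
wrist_force: [0.4, 0.0, 0.2]
opening: 0.315
grip_force: 59.2
```

Run:
```python
from h import *
print(robot.get_state()['wrist_force'],robot.get_state()['tcp_pos'])
s=cap('scene');u,v=proj(s,(567,-196,40)).astype(int);b=cv2.resize(s['frame'][v-50:v+50,u-60:u+60],None,fx=6,fy=6);cv2.imwrite('pics/d.png',b[:,:,::-1]);print(u,v)
```

```text
[0.43027225 0.04617167 0.24971293] [ 566.52454711 -196.00149187   36.26805449]
329 179
```

View pics/d.png

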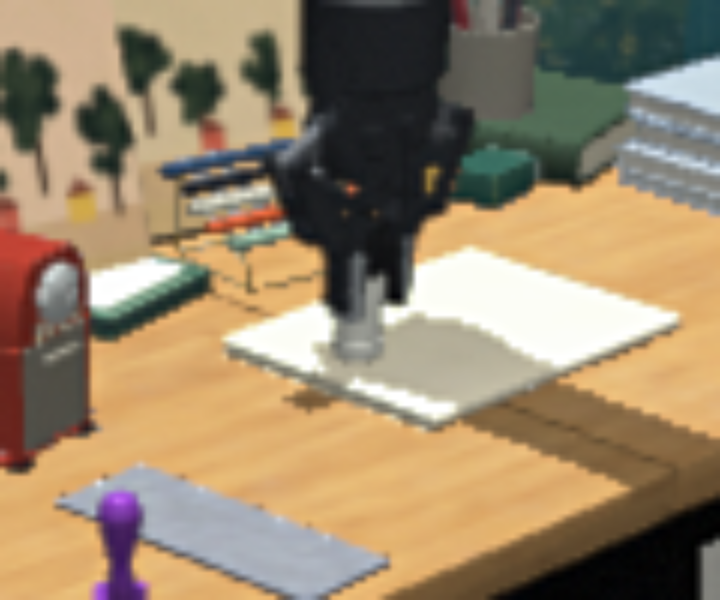

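The glue stick's base is at crop (358, 360), very close to the pad. I'll lower it gently until the wrist force shows contact.

Request:
jog_arm([
  [0, 0, 0.001, 0, 0, 0],
  [0, 0, 0.002, 0, 0, 0],
  [0, 0, 0.002, 0, 0, 0],
  [0, 0, 0.002, 0, 0, 0],
  [0, 0, 0.002, 0, 0, 0],
])

```text
time_s: 7.7
tcp_pos: [566.5, -196.0, 34.2]
ee_rot: [1.0, -0.0, -0.0, -0.0]
wrist_force: [-0.4, 0.3, -0.7]
opening: 0.314
grip_force: 59.2
```

Request:
jog_arm([
  [0, 0, 0.001, 0, 0, 0],
  [0, 0, 0.001, 0, 0, 0],
  [0, 0, 0.001, 0, 0, 0],
  [0, 0, 0.001, 0, 0, 0],
])

```text
time_s: 8.1
tcp_pos: [566.7, -196.1, 34.0]
ee_rot: [1.0, -0.0, 0.0, 0.0]
wrist_force: [-1.8, 1.2, 5.6]
opening: 0.314
grip_force: 59.7
```

Request:
jog_arm([
  [0, 0, 0, 0, 0, 0],
  [0, 0, 0, 0, 0, 0],
  [0, 0, 0, 0, 0, 0],
  [0, 0, -0.02, 0, 0, 0],
  [0, 0, -0.06, 0, 0, 0],
], grip=0.6)

```text
time_s: 8.6
tcp_pos: [562.8, -195.1, 89.9]
ee_rot: [1.0, -0.0, -0.004, -0.002]
wrist_force: [0.3, 0.2, -0.4]
opening: 0.601
grip_force: 0.0
```

Request:
jog_arm([
  [0, 0, -0.04, 0, 0, 0],
  [0, 0, -0.08, 0, 0, 0],
  [0, -0.035, -0.105, 0, 0, 0],
  [-0.01, -0.08, -0.105, 0, 0, 0],
  [-0.02, -0.128, -0.105, 0, 0, 0],
])

```text
time_s: 9.1
tcp_pos: [547.6, -67.8, 199.9]
ee_rot: [1.0, -0.002, 0.002, 0.0]
wrist_force: [-0.2, 0.3, -0.0]
opening: 0.605
grip_force: 0.0
```

Request:
jog_arm([
  [-0.01, -0.048, 0, 0, 0, 0],
  [-0.021, -0.096, 0, 0, 0, 0],
  [-0.021, -0.145, 0, 0, 0, 0],
  [-0.021, -0.194, 0, 0, 0, 0],
  [-0.021, -0.24, 0, 0, 0, 0],
])

```text
time_s: 9.6
tcp_pos: [525.1, 174.2, 198.4]
ee_rot: [1.0, 0.0, 0.0, -0.0]
wrist_force: [0.4, 0.0, 1.4]
opening: 0.601
grip_force: 0.0
```

Request:
jog_arm([
  [0, -0.02, 0, 0, 0, 0],
  [0, -0.02, 0.02, 0, 0, 0],
  [0, -0.02, 0.05, 0, 0, 0],
  [0, -0.02, 0.08, 0, 0, 0],
  [0, -0.02, 0.1, 0, 0, 0],
])

```text
time_s: 10.1
tcp_pos: [524.3, 191.4, 95.9]
ee_rot: [1.0, 0.0, -0.001, 0.0]
wrist_force: [-0.2, -0.2, -0.1]
opening: 0.596
grip_force: 0.0
```

Run:
```python
from h import *
print(robot.get_state()['tcp_pos'],robot.get_state()['opening'],robot.get_state()['joint_positions'])
s=cap('scene');
b=cv2.resize(s['frame'][130:250,140:400],None,fx=3,fy=3);cv2.imwrite('pics/e.png',b[:,:,::-1])
```

```text
[524.29914364 191.36693548  95.89060533] 0.596144172279196 [ 0.05096067  0.43894476 -0.56461599  1.90258938  0.29739686  0.88639248
 -2.23247707]
```

View pics/e.png

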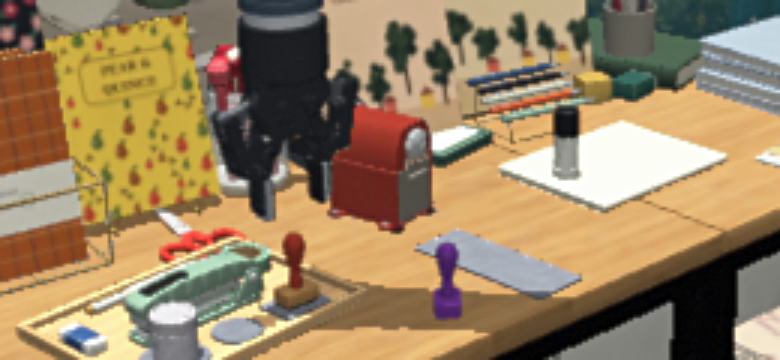

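The glue stick stands upright on the pad at crop (566, 145), and the gripper is over the red-handled stamp at (293, 270). I'll go down and settle before closing.

Request:
jog_arm([
  [0, 0, 0.02, 0, 0, 0],
  [0, 0, 0.04, 0, 0, 0],
  [0, 0, 0.055, 0, 0, 0],
  [0, 0, 0.065, 0, 0, 0],
  [0, 0, 0.068, 0, 0, 0],
])

```text
time_s: 10.65
tcp_pos: [525.0, 191.7, 29.4]
ee_rot: [1.0, -0.0, -0.001, 0.0]
wrist_force: [-0.2, 1.1, -0.0]
opening: 0.599
grip_force: 0.0
```

Request:
jog_arm([
  [0, 0, 0, 0, 0, 0],
  [0, 0, 0, 0, 0, 0],
  [0, 0, 0, 0, 0, 0],
  [0, 0, 0, 0, 0, 0],
])

```text
time_s: 11.05
tcp_pos: [526.2, 192.2, 31.0]
ee_rot: [1.0, -0.0, 0.001, -0.0]
wrist_force: [-0.1, 0.2, 0.2]
opening: 0.602
grip_force: 0.0
```

Request:
jog_arm([
  [0, 0, 0, 0, 0, 0],
  [0, 0, 0, 0, 0, 0],
  [0, 0, 0, 0, 0, 0],
  [0, 0, 0, 0, 0, 0],
  [0, 0, 0, 0, 0, 0],
], grip=0)

```text
time_s: 11.55
tcp_pos: [525.9, 191.8, 30.6]
ee_rot: [1.0, -0.0, 0.0, 0.0]
wrist_force: [-0.9, -1.1, 2.2]
opening: 0.204
grip_force: 58.3
```

Request:
jog_arm([
  [0, 0, -0.01, 0, 0, 0],
  [0, 0, -0.03, 0, 0, 0],
  [0, 0, -0.05, 0, 0, 0],
  [0, 0, -0.06, 0, 0, 0],
  [0, 0, -0.06, 0, 0, 0],
])

```text
time_s: 12.05
tcp_pos: [527.0, 192.8, 92.2]
ee_rot: [1.0, -0.0, 0.002, -0.001]
wrist_force: [-0.9, 0.0, -0.2]
opening: 0.203
grip_force: 58.4
```

Run:
```python
from h import *
print(robot.get_state()['tcp_pos'],robot.get_state()['opening'])
s=cap('scene');
b=cv2.resize(s['frame'][150:260,160:300],None,fx=5,fy=5);cv2.imwrite('pics/f.png',b[:,:,::-1])
```

```text
[526.96705464 192.79440481  92.20404112] 0.20259567011187435
```

View pics/f.png

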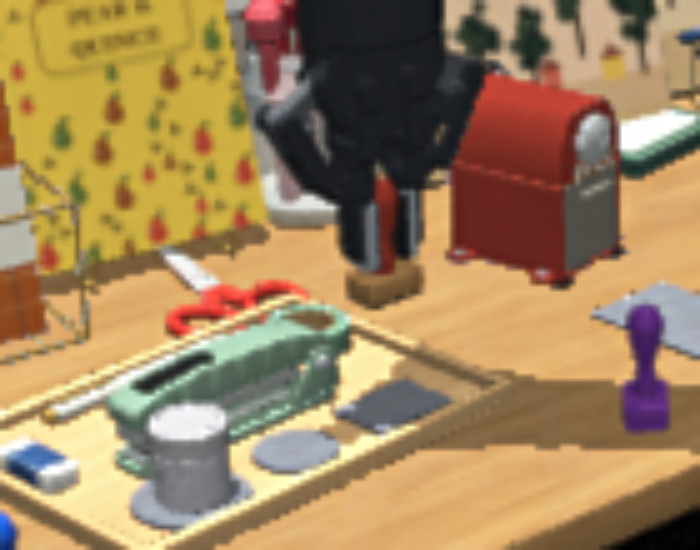

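The stamp is held upright, clear of the tray, at crop (385, 270). Now I'll carry it to the pad.

Request:
jog_arm([
  [0, 0, -0.04, 0, 0, 0],
  [0, 0, -0.08, 0, 0, 0],
  [0, 0.03, -0.11, 0, 0, 0],
  [0, 0.075, -0.11, 0, 0, 0],
  [0, 0.124, -0.11, 0, 0, 0],
])

```text
time_s: 12.6
tcp_pos: [525.8, 68.4, 200.9]
ee_rot: [1.0, 0.002, 0.001, -0.0]
wrist_force: [0.8, -0.3, -1.2]
opening: 0.205
grip_force: 58.5
```

Request:
jog_arm([
  [0, 0.049, 0, 0, 0, 0],
  [0, 0.098, 0, 0, 0, 0],
  [0, 0.147, 0, 0, 0, 0],
  [0.01, 0.195, 0, 0, 0, 0],
  [0.02, 0.24, 0, 0, 0, 0],
])

```text
time_s: 13.1
tcp_pos: [544.2, -174.5, 198.9]
ee_rot: [1.0, -0.001, -0.001, -0.0]
wrist_force: [1.6, 0.0, -0.3]
opening: 0.206
grip_force: 58.5
```

Request:
jog_arm([
  [0.01, 0.045, 0, 0, 0, 0],
  [0.021, 0.09, 0, 0, 0, 0],
  [0.021, 0.09, 0.04, 0, 0, 0],
  [0.021, 0.09, 0.08, 0, 0, 0],
  [0.021, 0.09, 0.12, 0, 0, 0],
])

```text
time_s: 13.6
tcp_pos: [565.5, -262.5, 77.6]
ee_rot: [1.0, -0.001, -0.001, -0.0]
wrist_force: [0.5, -0.4, -1.3]
opening: 0.201
grip_force: 58.5
```

Request:
jog_arm([
  [0, 0, 0.02, 0, 0, 0],
  [0, 0, 0.035, 0, 0, 0],
  [0, 0, 0.045, 0, 0, 0],
  [0, 0, 0.047, 0, 0, 0],
  [0, 0, 0.047, 0, 0, 0],
])

```text
time_s: 14.1
tcp_pos: [567.2, -262.2, 33.8]
ee_rot: [1.0, -0.0, 0.001, 0.0]
wrist_force: [-0.2, -0.5, 0.3]
opening: 0.203
grip_force: 58.5
```

Request:
jog_arm([
  [0, 0, 0.001, 0, 0, 0],
  [0, 0, 0.002, 0, 0, 0],
  [0, 0, 0.003, 0, 0, 0],
  [0, 0, 0.004, 0, 0, 0],
  [0, 0, 0.004, 0, 0, 0],
])

```text
time_s: 14.6
tcp_pos: [566.4, -262.1, 29.3]
ee_rot: [1.0, -0.0, -0.0, 0.0]
wrist_force: [-0.6, 0.8, -0.1]
opening: 0.201
grip_force: 58.5
```

Request:
jog_arm([
  [0, 0, 0.0005, 0, 0, 0],
  [0, 0, 0.001, 0, 0, 0],
  [0, 0, 0.001, 0, 0, 0],
])

```text
time_s: 14.9
tcp_pos: [567.0, -262.3, 29.1]
ee_rot: [1.0, -0.0, 0.0, 0.0]
wrist_force: [-1.6, -0.1, 4.7]
opening: 0.201
grip_force: 58.6
```

Request:
jog_arm([
  [0, 0, 0, 0, 0, 0],
  [0, 0, 0, 0, 0, 0],
  [0, 0, 0, 0, 0, 0],
  [0, 0, -0.02, 0, 0, 0],
  [0, 0, -0.06, 0, 0, 0],
], grip=0.55)

```text
time_s: 15.4
tcp_pos: [562.7, -260.6, 84.5]
ee_rot: [1.0, 0.0, -0.004, -0.002]
wrist_force: [-0.4, 0.2, 0.3]
opening: 0.552
grip_force: 0.0
```

Request:
jog_arm([
  [0, 0, -0.04, 0, 0, 0],
  [0, 0, -0.08, 0, 0, 0],
  [0, -0.035, -0.11, 0, 0, 0],
  [-0.01, -0.08, -0.11, 0, 0, 0],
  [-0.02, -0.128, -0.11, 0, 0, 0],
], grip=0.65)

```text
time_s: 15.9
tcp_pos: [547.4, -133.8, 200.0]
ee_rot: [1.0, -0.001, 0.002, 0.0]
wrist_force: [1.1, 0.6, 0.0]
opening: 0.648
grip_force: 0.0
```

Request:
jog_arm([
  [-0.01, -0.048, 0, 0, 0, 0],
  [-0.021, -0.096, 0, 0, 0, 0],
  [-0.021, -0.145, 0, 0, 0, 0],
  [-0.026, -0.194, 0, 0, 0, 0],
  [-0.026, -0.242, 0, 0, 0, 0],
])

```text
time_s: 16.4
tcp_pos: [519.5, 109.8, 198.2]
ee_rot: [1.0, 0.0, -0.0, 0.0]
wrist_force: [1.1, -0.1, -0.3]
opening: 0.651
grip_force: 0.0
```

Request:
jog_arm([
  [-0.005, -0.048, 0, 0, 0, 0],
  [-0.01, -0.096, 0, 0, 0, 0],
  [-0.01, -0.145, 0, 0, 0, 0],
  [-0.01, -0.19, 0, 0, 0, 0],
  [-0.01, -0.22, 0, 0, 0, 0],
])

```text
time_s: 16.9
tcp_pos: [508.9, 332.5, 198.3]
ee_rot: [1.0, 0.002, -0.0, -0.001]
wrist_force: [-0.3, -0.1, 0.4]
opening: 0.647
grip_force: 0.0
```

Request:
jog_arm([
  [0, 0, 0.02, 0, 0, 0],
  [0, 0, 0.05, 0, 0, 0],
  [0, 0, 0.09, 0, 0, 0],
  [0, 0, 0.12, 0, 0, 0],
  [0, 0, 0.13, 0, 0, 0],
])

```text
time_s: 17.4
tcp_pos: [507.8, 325.7, 64.0]
ee_rot: [1.0, -0.0, -0.003, 0.002]
wrist_force: [-0.6, -0.1, -0.5]
opening: 0.651
grip_force: 0.0
```

Run:
```python
from h import *
print(robot.get_state()['tcp_pos'],robot.get_state()['opening'],robot.get_state()['joint_positions'])
s=cap('scene');
b=cv2.resize(s['frame'][130:270,140:400],None,fx=3,fy=3);cv2.imwrite('pics/g.png',b[:,:,::-1])
```

```text
[507.83175158 325.69496231  64.03108332] 0.6511140622493266 [-0.17404244  0.57227169 -0.58346793  1.8010185   0.39155828  0.89418265
 -2.50695795]
```

View pics/g.png

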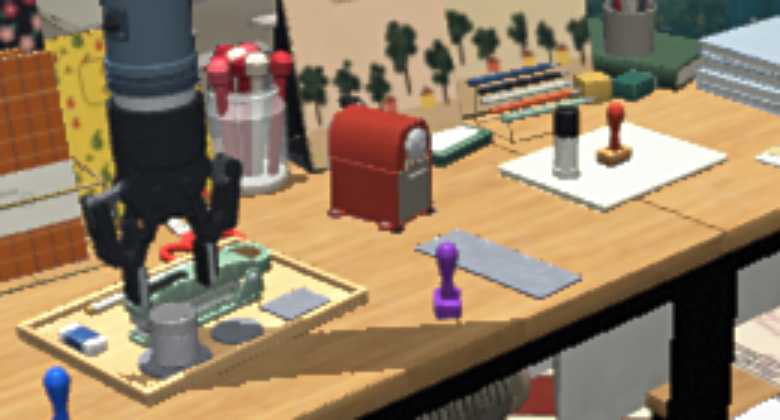

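The stamp and glue stick stand on the pad, at crop (614, 135) and (566, 145). The gripper is above the tin, which is at (173, 335).

Request:
jog_arm([
  [0, 0, 0.015, 0, 0, 0],
  [0, 0, 0.03, 0, 0, 0],
  [0, 0, 0.041, 0, 0, 0],
  [0, 0, 0.048, 0, 0, 0],
  [0, 0, 0.05, 0, 0, 0],
])

```text
time_s: 17.95
tcp_pos: [510.2, 327.6, 17.4]
ee_rot: [1.0, -0.0, -0.001, 0.0]
wrist_force: [-0.7, 0.3, -0.7]
opening: 0.652
grip_force: 0.0
```

Request:
jog_arm([
  [0, 0, 0, 0, 0, 0],
  [0, 0, 0, 0, 0, 0],
  [0, 0, 0, 0, 0, 0],
  [0, 0, 0, 0, 0, 0],
])

```text
time_s: 18.35
tcp_pos: [511.0, 328.3, 18.9]
ee_rot: [1.0, -0.0, 0.0, -0.0]
wrist_force: [0.2, -0.5, -1.6]
opening: 0.648
grip_force: 0.0
```

Request:
jog_arm([
  [0, 0, 0, 0, 0, 0],
  [0, 0, 0, 0, 0, 0],
  [0, 0, 0, 0, 0, 0],
  [0, 0, 0, 0, 0, 0],
  [0, 0, 0, 0, 0, 0],
], grip=0)

```text
time_s: 18.85
tcp_pos: [511.1, 328.4, 18.9]
ee_rot: [1.0, -0.0, 0.001, -0.0]
wrist_force: [-0.1, -1.2, 4.7]
opening: 0.452
grip_force: 60.3
```

Request:
jog_arm([
  [0, 0, -0.01, 0, 0, 0],
  [0, 0, -0.03, 0, 0, 0],
  [0, 0, -0.06, 0, 0, 0],
  [0, 0, -0.1, 0, 0, 0],
  [0, 0, -0.14, 0, 0, 0],
])

```text
time_s: 19.35
tcp_pos: [509.3, 327.1, 158.5]
ee_rot: [1.0, 0.0, -0.001, 0.001]
wrist_force: [0.8, 0.3, -0.5]
opening: 0.453
grip_force: 60.3
```

Request:
jog_arm([
  [0, 0.02, -0.04, 0, 0, 0],
  [0, 0.065, -0.04, 0, 0, 0],
  [0, 0.114, -0.04, 0, 0, 0],
  [0, 0.163, -0.04, 0, 0, 0],
  [0, 0.212, -0.04, 0, 0, 0],
])

```text
time_s: 19.85
tcp_pos: [509.4, 114.0, 198.0]
ee_rot: [1.0, 0.0, -0.0, 0.0]
wrist_force: [1.0, 0.5, -0.7]
opening: 0.456
grip_force: 60.4
```

Request:
jog_arm([
  [0, 0.049, 0, 0, 0, 0],
  [0, 0.098, 0, 0, 0, 0],
  [0, 0.147, 0, 0, 0, 0],
  [0.01, 0.195, 0, 0, 0, 0],
  [0.02, 0.24, 0, 0, 0, 0],
])

```text
time_s: 20.35
tcp_pos: [529.3, -126.3, 198.0]
ee_rot: [1.0, -0.0, -0.001, 0.0]
wrist_force: [-0.2, 0.6, -0.4]
opening: 0.453
grip_force: 60.4
```

Request:
jog_arm([
  [0.01, 0.046, 0, 0, 0, 0],
  [0.02, 0.092, 0, 0, 0, 0],
  [0.03, 0.138, 0, 0, 0, 0],
  [0.036, 0.18, 0, 0, 0, 0],
  [0.036, 0.208, 0, 0, 0, 0],
])

```text
time_s: 20.85
tcp_pos: [565.4, -336.1, 197.4]
ee_rot: [1.0, -0.002, -0.001, 0.0]
wrist_force: [0.4, -0.2, -0.5]
opening: 0.451
grip_force: 60.4
```

Request:
jog_arm([
  [0, 0, 0.02, 0, 0, 0],
  [0, 0, 0.06, 0, 0, 0],
  [0, 0, 0.1, 0, 0, 0],
  [0, 0, 0.14, 0, 0, 0],
  [0, 0, 0.16, 0, 0, 0],
])

```text
time_s: 21.35
tcp_pos: [562.6, -329.9, 33.2]
ee_rot: [1.0, 0.0, -0.004, -0.002]
wrist_force: [-0.6, 0.0, -1.7]
opening: 0.455
grip_force: 60.4
```

Request:
jog_arm([
  [0, 0, 0.008, 0, 0, 0],
  [0, 0, 0.014, 0, 0, 0],
  [0, 0, 0.018, 0, 0, 0],
  [0, 0, 0.019, 0, 0, 0],
  [0, 0, 0.019, 0, 0, 0],
])

```text
time_s: 21.85
tcp_pos: [567.4, -332.5, 20.6]
ee_rot: [1.0, -0.0, 0.001, 0.001]
wrist_force: [0.5, -0.2, -1.4]
opening: 0.453
grip_force: 60.4
```

Request:
jog_arm([
  [0, 0, 0.001, 0, 0, 0],
  [0, 0, 0.002, 0, 0, 0],
  [0, 0, 0.002, 0, 0, 0],
  [0, 0, 0.002, 0, 0, 0],
])

```text
time_s: 22.25
tcp_pos: [566.6, -332.1, 17.5]
ee_rot: [1.0, -0.0, 0.0, 0.0]
wrist_force: [-0.3, 0.5, 0.1]
opening: 0.447
grip_force: 60.4
```

Request:
jog_arm([
  [0, 0, 0.0005, 0, 0, 0],
  [0, 0, 0.001, 0, 0, 0],
  [0, 0, 0.001, 0, 0, 0],
])

```text
time_s: 22.55
tcp_pos: [566.6, -332.1, 17.5]
ee_rot: [1.0, -0.0, -0.0, 0.0]
wrist_force: [-3.6, 1.5, 6.1]
opening: 0.45
grip_force: 60.5
```

Request:
jog_arm([
  [0, 0, 0, 0, 0, 0],
  [0, 0, 0, 0, 0, 0],
  [0, 0, 0, 0, 0, 0],
  [0, 0, -0.02, 0, 0, 0],
  [0, 0, -0.06, 0, 0, 0],
], grip=0.55)

```text
time_s: 23.05
tcp_pos: [562.9, -330.3, 72.4]
ee_rot: [1.0, 0.0, -0.004, -0.002]
wrist_force: [0.3, 0.5, 0.5]
opening: 0.553
grip_force: 0.0
```

Request:
jog_arm([
  [0, 0, -0.04, 0, 0, 0],
  [0, 0, -0.08, 0, 0, 0],
  [0, 0, -0.122, 0, 0, 0],
  [0, 0, -0.122, 0, 0, 0],
])

```text
time_s: 23.45
tcp_pos: [571.4, -334.1, 206.7]
ee_rot: [1.0, -0.0, 0.007, 0.004]
wrist_force: [1.1, 0.4, 0.5]
opening: 0.553
grip_force: 0.0
```

Run:
```python
from h import *
print(robot.get_state()['tcp_pos'],robot.get_state()['joint_positions'])
t=cap('top');s=cap('scene')
a=cv2.resize(t['frame'][145:235,140:250],None,fx=5,fy=5,interpolation=cv2.INTER_CUBIC)
b=cv2.resize(s['frame'][150:205,310:390],None,fx=3,fy=3)
a[:b.shape[0]-0,-b.shape[1]:]=a[:b.shape[0],-b.shape[1]:]
c=np.zeros((450,800,3),np.uint8);c[:,:550]=a;c[:165,555:795]=b
cv2.imwrite('pics/i.png',c[:,:,::-1])
import m
H,S,V=m.H,m.S,m.V
F=(H>95)&(H<135)&(S>10)&(S<70)&(V>100)
for n,b in (('L',(160,198,187,228)),('M',(188,198,212,222)),('R',(213,193,238,218))):
    k=m.cont(F,b); P=np.array([ray(t,p[0],10)[:2] for p in k],np.float32)
    print(n,np.round(cv2.minEnclosingCircle(P),1) if 0 else [np.round(cv2.minEnclosingCircle(P)[0],1),round(cv2.minEnclosingCircle(P)[1],1)],cv2.minAreaRect(P))
m.rect((H>45)&(H<95)&(S>22),54,'stapler',(160,176,225,204))
```

```text
[ 571.42913469 -334.12322242  206.68981103] [ 0.73463139  0.44319123 -0.35057537  1.58665013  0.16522686  1.1256759
 -1.2249419 ]
L [array([509.5, 328.7]), 29.5] ((510.1793212890625, 328.4275817871094), (57.631622314453125, 52.39813232421875), 89.1025390625)
M [array([516.3, 260.9]), 21.8] ((518.24853515625, 260.6803894042969), (41.862422943115234, 39.335899353027344), 89.09526824951172)
R [array([523.8, 193.1]), 29.5] ((524.7867431640625, 193.6417236328125), (36.83716583251953, 49.92215347290039), 6.265859603881836)
stapler [561.2 266. ] [ 35.9 133.2] 7.02
```

View pics/i.png

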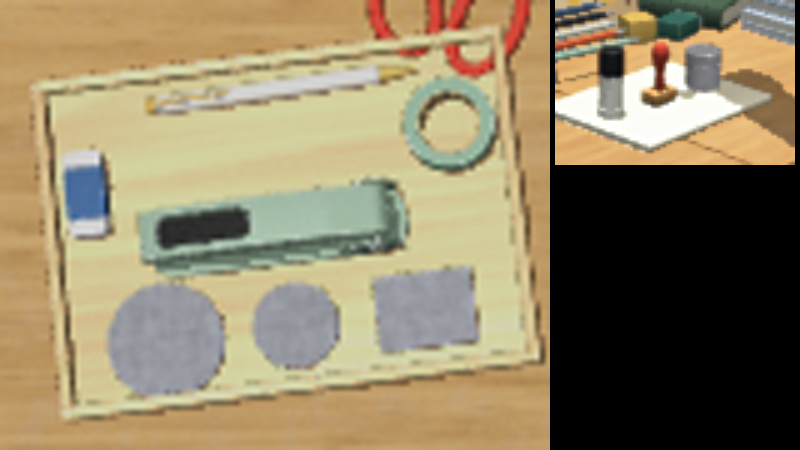

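All three stand upright on the pad (inset) and the rests are empty. The stapler hasn't moved: its arm spans crop (138–405, 180–262), centred near (272, 221). I'll work out its centre and yaw from the arm's upper edge.

Run:
```python
from h import *
import m
t=m.t;s=m.s
print(ray(t,(140+272/5-.4,145+221/5-.4),54))
M=((m.H>45)&(m.H<95)&(m.S>22))
up=[];lo=[]
for u in range(172,214):
    r=np.where(M[176:204,u])[0]+176
    up.append(ray(t,(u,r.min()-.5),54)[:2]); lo.append(ray(t,(u,r.max()+.5),8)[:2])
for P in (np.array(up),np.array(lo)):
    k=np.polyfit(P[:,1],P[:,0],1); print('yaw',np.degrees(np.arctan(-k[0])),'x at y=266:',np.polyval(k,266),P[:,1].min(),P[:,1].max())
hs=cv2.cvtColor(s['frame'],cv2.COLOR_RGB2HSV).astype(int)
Ms=((hs[:,:,0]>45)&(hs[:,:,0]<95)&(hs[:,:,1]>30));k=m.cont(Ms,(175,205,240,255))
print('scene bbox',cv2.boundingRect(k))
for x in(560,565,570): 
  for y in (262,268):
    Q=[np.array([x,y,0])+Rot.from_euler('z',7,degrees=True).apply(p) for p in [(a,b,6) for a in(-18,18) for b in(-67.5,67.5)]]
    q=np.array([proj(s,p) for p in Q]);q2=np.array([proj(t,p) for p in Q]);print(x,y,'scene',q.min(0).round(1),q.max(0).round(1),'top',q2.min(0).round(1),q2.max(0).round(1))
```

```text
[565.63626447 266.3202753   54.        ]
yaw 6.331917903942387 x at y=266: 578.8904743720863 218.20835146007786 322.12115995634406
yaw 5.509891372792554 x at y=266: 551.5147823780844 224.4429545621163 331.78389091868485
scene bbox (181, 211, 49, 34)
560 262 scene [184.2 225. ] [232.4 247.1] top [172.5 183.6] [225.2 204.1]
560 268 scene [182.2 225.7] [230.6 247.8] top [170.2 183.7] [222.9 204.2]
565 262 scene [183.2 224.4] [231.3 246.4] top [172.5 181.8] [225.2 202.2]
565 268 scene [181.2 225.1] [229.5 247.1] top [170.2 181.8] [222.9 202.3]
570 262 scene [182.2 223.9] [230.2 245.7] top [172.5 179.9] [225.2 200.3]
570 268 scene [180.1 224.5] [228.4 246.4] top [170.2 179.9] [222.9 200.4]
```

Request:
jog_arm([
  [-0.01, -0.035, 0, 0, 0, 0],
  [-0.02, -0.08, 0, 0, 0, 0],
  [-0.03, -0.125, 0, 0, 0, 0],
  [-0.036, -0.172, 0, 0, 0, 0],
  [-0.036, -0.22, 0, 0, 0, 0],
])

```text
time_s: 24.05
tcp_pos: [527.7, -110.8, 195.9]
ee_rot: [1.0, -0.001, -0.002, -0.0]
wrist_force: [1.7, 0.5, 1.7]
opening: 0.549
grip_force: 0.0
```

Request:
jog_arm([
  [0, -0.048, 0, 0, 0, 0],
  [0, -0.096, 0, 0, 0, 0],
  [0, -0.144, 0, 0, 0, 0],
  [0, -0.192, 0, 0, 0, 0],
  [0, -0.24, 0, 0, 0, 0],
])

```text
time_s: 24.55
tcp_pos: [528.8, 129.2, 196.2]
ee_rot: [1.0, -0.0, -0.002, 0.0]
wrist_force: [0.2, -0.2, 0.4]
opening: 0.55
grip_force: 0.0
```

Request:
jog_arm([
  [0.01, -0.045, 0, 0, 0, 0],
  [0.02, -0.09, 0, 0, 0, 0],
  [0.03, -0.125, 0, 0, 0, 0],
  [0.035, -0.138, 0, 0, 0, 0],
  [0.035, -0.138, 0, 0, 0, 0],
])

```text
time_s: 25.05
tcp_pos: [564.1, 268.3, 196.3]
ee_rot: [1.0, 0.002, -0.002, -0.0]
wrist_force: [-0.5, -0.2, -0.7]
opening: 0.551
grip_force: 0.0
```

Request:
jog_arm([
  [0, 0, 0, 0, 0, -0.1],
  [0, 0, 0, 0, 0, -0.22],
  [0, 0, 0, 0, 0, -0.34],
  [0, 0, 0, 0, 0, -0.46],
  [0, 0, 0, 0, 0, -0.58],
])

```text
time_s: 25.55
tcp_pos: [565.5, 261.8, 196.8]
ee_rot: [0.958, 0.286, -0.001, 0.002]
wrist_force: [0.2, 0.1, 0.5]
opening: 0.549
grip_force: 0.0
```

Request:
jog_arm([
  [0, 0, 0, 0, 0, -0.12],
  [0, 0, 0, 0, 0, -0.24],
  [0, 0, 0, 0, 0, -0.36],
  [0, 0, 0, 0, 0, -0.48],
  [0, 0, 0, 0, 0, -0.6],
])

```text
time_s: 26.05
tcp_pos: [565.5, 261.8, 196.8]
ee_rot: [0.831, 0.557, -0.002, 0.001]
wrist_force: [-0.3, -0.4, 0.4]
opening: 0.55
grip_force: 0.0
```

Request:
jog_arm([
  [0, 0, 0, 0, 0, -0.12],
  [0, 0, 0, 0, 0, -0.24],
  [0, 0, 0, 0, 0, -0.36],
  [0, 0, 0, 0, 0, -0.46],
  [0, 0, 0, 0, 0, -0.51],
])

```text
time_s: 26.55
tcp_pos: [565.6, 261.8, 196.6]
ee_rot: [0.664, 0.748, -0.002, 0.001]
wrist_force: [0.1, -0.8, 0.2]
opening: 0.547
grip_force: 0.0
```

Run:
```python
from h import *
q=robot.get_state();print(q['tcp_pos'],q['ee_rot'],q['joint_positions'])
```

```text
[565.56662336 261.75084963 196.59924843] [ 6.64070288e-01  7.47666754e-01 -2.19172029e-03  5.23479126e-04] [ 0.21307309  0.54727776 -0.94748245  1.65949459  0.47506127  1.18733205
 -0.73170134]
```

Request:
jog_arm([
  [0.004, 0.0025, 0.02, 0, 0, 0],
  [0.004, 0.0025, 0.05, 0, 0, 0],
  [0.004, 0.0025, 0.08, 0, 0, 0],
  [0.004, 0.0025, 0.11, 0, 0, 0],
  [0.004, 0.0025, 0.13, 0, 0, 0],
])

```text
time_s: 27.05
tcp_pos: [565.7, 266.7, 63.6]
ee_rot: [0.665, 0.747, -0.003, -0.0]
wrist_force: [-0.8, -0.2, 0.0]
opening: 0.547
grip_force: 0.0
```

Request:
jog_arm([
  [0, 0, 0.015, 0, 0, 0],
  [0, 0, 0.025, 0, 0, 0],
  [0, 0, 0.03, 0, 0, 0],
  [0, 0, 0.03, 0, 0, 0],
  [0, 0, 0.03, 0, 0, 0],
])

```text
time_s: 27.55
tcp_pos: [568.4, 270.9, 39.4]
ee_rot: [0.664, 0.748, 0.001, 0.0]
wrist_force: [-0.8, 0.1, 0.1]
opening: 0.551
grip_force: 0.0
```

Run:
```python
from h import *
q=robot.get_state();print(q['tcp_pos'],q['ee_rot'],q['wrist_force'])
s=cap('scene');b=cv2.resize(s['frame'][160:270,140:270],None,fx=5,fy=5);cv2.imwrite('pics/j.png',b[:,:,::-1])
```

```text
[568.41723683 270.92764786  39.41265806] [6.63771159e-01 7.47934962e-01 1.00564884e-03 3.58958789e-04] [-0.77984648  0.08324973  0.07018842]
```

View pics/j.png

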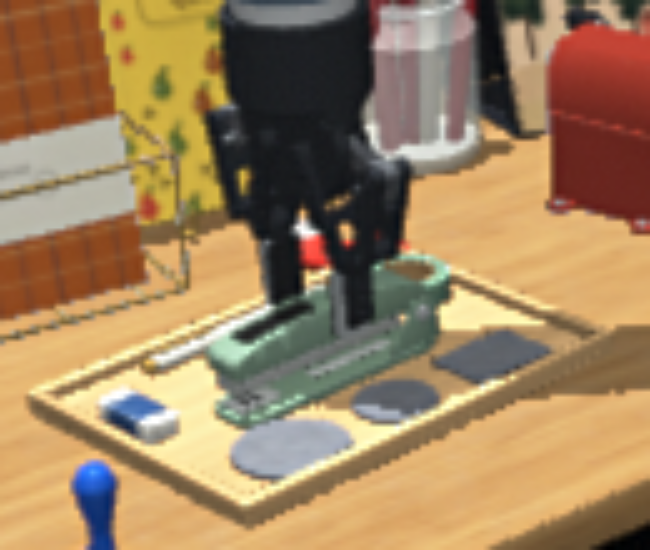

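The fingers straddle the stapler's arm near its middle at crop (330, 290), with clear space on both sides. I'll move 4 mm in y, lower a little further and close.

Request:
jog_arm([
  [-0.002, 0, 0.004, 0, 0, 0],
  [-0.004, 0, 0.008, 0, 0, 0],
  [-0.004, 0, 0.01, 0, 0, 0],
  [-0.004, 0, 0.01, 0, 0, 0],
  [-0.004, 0, 0.01, 0, 0, 0],
])

```text
time_s: 28.1
tcp_pos: [568.0, 266.2, 28.2]
ee_rot: [0.664, 0.748, -0.0, -0.0]
wrist_force: [-0.4, 0.4, 0.3]
opening: 0.551
grip_force: 0.0
```

Request:
jog_arm([
  [0, 0, 0, 0, 0, 0],
  [0, 0, 0, 0, 0, 0],
  [0, 0, 0, 0, 0, 0],
  [0, 0, 0, 0, 0, 0],
  [0, 0, 0, 0, 0, 0],
], grip=0)

```text
time_s: 28.6
tcp_pos: [568.3, 266.6, 28.7]
ee_rot: [0.664, 0.748, 0.0, 0.0]
wrist_force: [0.8, 0.0, 1.9]
opening: 0.279
grip_force: 62.2
```

Request:
jog_arm([
  [0, 0, 0, 0, 0, 0],
  [0, 0, -0.005, 0, 0, 0],
  [0, 0, -0.015, 0, 0, 0],
  [0, 0, -0.025, 0, 0, 0],
  [0, 0, -0.03, 0, 0, 0],
])

```text
time_s: 29.1
tcp_pos: [568.6, 266.7, 59.7]
ee_rot: [0.664, 0.748, 0.001, 0.0]
wrist_force: [0.3, 0.1, -2.4]
opening: 0.281
grip_force: 61.7
```

Request:
jog_arm([
  [0, 0, -0.02, 0, 0, 0],
  [0, 0, -0.05, 0, 0, 0],
  [0, 0, -0.09, 0, 0, 0],
  [0, 0, -0.13, 0, 0, 0],
  [0, 0, -0.14, 0, 0, 0],
])

```text
time_s: 29.6
tcp_pos: [570.6, 269.2, 205.4]
ee_rot: [0.664, 0.748, 0.005, 0.002]
wrist_force: [0.0, 0.6, -2.3]
opening: 0.282
grip_force: 61.8
```

Run:
```python
from h import *
q=robot.get_state();print(q['tcp_pos'],q['ee_rot'],q['wrist_force'])
s=cap('scene');b=cv2.resize(s['frame'][100:260,130:350],None,fx=3,fy=3);cv2.imwrite('pics/k.png',b[:,:,::-1])
```

```text
[570.60433688 269.15707953 205.4261353 ] [0.66358076 0.7480851  0.00506513 0.00189544] [ 0.04407376  0.61500486 -2.27666239]
```

View pics/k.png

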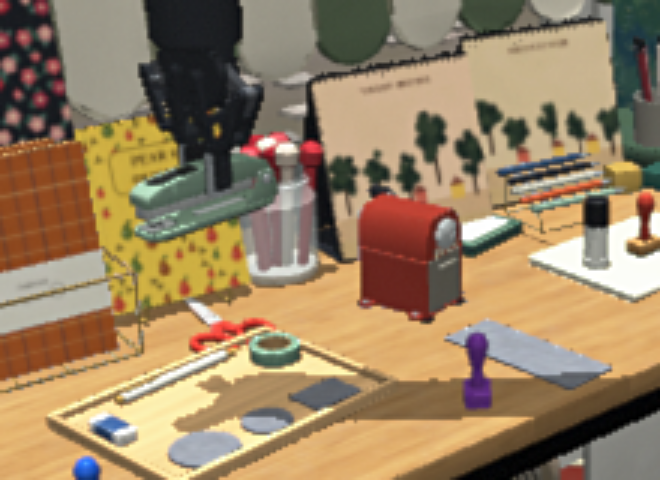

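The stapler is held level at crop (205, 195), well clear of everything. I'll carry it over the mat and turn it.

Request:
jog_arm([
  [-0.03, -0.015, 0, 0, 0, 0],
  [-0.07, -0.035, 0, 0, 0, 0],
  [-0.112, -0.055, 0, 0, 0, 0],
  [-0.155, -0.076, 0, 0, 0, 0],
  [-0.2, -0.097, 0, 0, 0, 0],
])

```text
time_s: 30.15
tcp_pos: [493.2, 54.5, 196.7]
ee_rot: [0.663, 0.748, -0.001, -0.001]
wrist_force: [0.9, -1.1, -2.1]
opening: 0.278
grip_force: 61.7
```

Request:
jog_arm([
  [-0.035, -0.016, 0, 0, 0, 0.1],
  [-0.052, -0.024, 0, 0, 0, 0.2],
  [-0.057, -0.0265, 0, 0, 0, 0.32],
  [-0.057, -0.0265, 0, 0, 0, 0.44],
  [-0.057, -0.0265, 0, 0, 0, 0.56],
])

```text
time_s: 30.65
tcp_pos: [474.3, -4.4, 196.9]
ee_rot: [0.846, 0.533, -0.001, -0.001]
wrist_force: [-0.4, 0.9, -2.5]
opening: 0.277
grip_force: 61.7
```

Request:
jog_arm([
  [0, 0, 0, 0, 0, 0.12],
  [0, 0, 0, 0, 0, 0.24],
  [0, 0, 0, 0, 0, 0.36],
  [0, 0, 0, 0, 0, 0.48],
  [0, 0, 0, 0, 0, 0.6],
])

```text
time_s: 31.15
tcp_pos: [474.4, -3.6, 196.9]
ee_rot: [0.966, 0.26, -0.001, -0.0]
wrist_force: [0.0, 0.7, -2.6]
opening: 0.279
grip_force: 61.7
```

Request:
jog_arm([
  [0, 0, 0, 0, 0, 0.12],
  [0, 0, 0, 0, 0, 0.24],
  [0, 0, 0, 0, 0, 0.36],
  [0, 0, 0, 0, 0, 0.43],
  [0, 0, 0, 0, 0, 0.46],
])

```text
time_s: 31.65
tcp_pos: [474.5, -3.6, 197.0]
ee_rot: [0.999, 0.034, -0.001, -0.0]
wrist_force: [0.7, 0.5, -2.1]
opening: 0.279
grip_force: 61.7
```

Request:
jog_arm([
  [0, 0, 0.03, 0, 0, 0],
  [0, 0, 0.065, 0, 0, 0],
  [0, 0, 0.1, 0, 0, 0],
  [0, 0, 0.12, 0, 0, 0],
  [0, 0, 0.12, 0, 0, 0],
])

```text
time_s: 32.15
tcp_pos: [471.7, -3.7, 74.7]
ee_rot: [0.999, 0.035, -0.005, -0.001]
wrist_force: [-0.9, -0.5, -1.6]
opening: 0.275
grip_force: 61.6
```

Request:
jog_arm([
  [0, 0, 0.01, 0, 0, 0],
  [0, 0, 0.02, 0, 0, 0],
  [0, 0, 0.02, 0, 0, 0],
  [0, 0, 0.02, 0, 0, 0],
  [0, 0, 0.02, 0, 0, 0],
])

```text
time_s: 32.65
tcp_pos: [476.7, -3.6, 59.0]
ee_rot: [0.999, 0.035, 0.001, 0.0]
wrist_force: [0.9, -0.2, -2.6]
opening: 0.277
grip_force: 61.7
```

Run:
```python
from h import *
q=robot.get_state();print(q['tcp_pos'],q['ee_rot'],q['joint_positions'])
s=cap('scene');b=cv2.resize(s['frame'][150:260,210:370],None,fx=4,fy=4);cv2.imwrite('pics/l.png',b[:,:,::-1])
t=cap('top','topl')
```

```text
[476.72388997  -3.57490675  58.98237145] [9.99390208e-01 3.49077732e-02 8.00607175e-04 1.35510161e-04] [ 0.56891724  0.4017712  -0.72723006  2.10589225  0.38553798  0.76472187
 -1.90277425]
```

View pics/l.png

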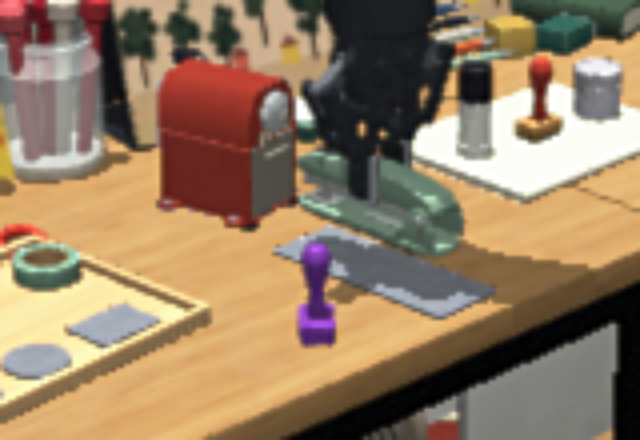

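The stapler hangs level above the mat and in line with it, at crop (380, 205). I'll lower it.

Request:
jog_arm([
  [0, 0, 0.01, 0, 0, 0],
  [0, 0, 0.02, 0, 0, 0],
  [0, 0, 0.026, 0, 0, 0],
  [0, 0, 0.029, 0, 0, 0],
  [0, 0, 0.03, 0, 0, 0],
])

```text
time_s: 33.25
tcp_pos: [475.4, -3.5, 27.5]
ee_rot: [0.999, 0.035, -0.001, -0.0]
wrist_force: [-0.0, -0.4, -1.7]
opening: 0.282
grip_force: 61.8
```

Request:
jog_arm([
  [0, 0, 0.0005, 0, 0, 0],
  [0, 0, 0.001, 0, 0, 0],
  [0, 0, 0.002, 0, 0, 0],
  [0, 0, 0.002, 0, 0, 0],
  [0, 0, 0.002, 0, 0, 0],
])

```text
time_s: 33.75
tcp_pos: [476.4, -3.6, 26.6]
ee_rot: [0.999, 0.035, 0.0, 0.0]
wrist_force: [0.0, 0.6, -1.3]
opening: 0.282
grip_force: 61.8
```

Request:
jog_arm([
  [0, 0, 0.0005, 0, 0, 0],
  [0, 0, 0.001, 0, 0, 0],
  [0, 0, 0.001, 0, 0, 0],
  [0, 0, 0.001, 0, 0, 0],
])

```text
time_s: 34.15
tcp_pos: [476.4, -3.6, 26.5]
ee_rot: [0.999, 0.035, 0.0, 0.001]
wrist_force: [-4.1, 0.1, 9.4]
opening: 0.279
grip_force: 63.3
```

Contact. I'll release, lift, return yaw to zero and check from above.

Request:
jog_arm([
  [0, 0, -0.001, 0, 0, 0],
  [0, 0, -0.001, 0, 0, 0],
  [0, 0, -0.001, 0, 0, 0],
  [0, 0, -0.01, 0, 0, 0],
  [0, 0, -0.04, 0, 0, 0],
], grip=0.6)

```text
time_s: 34.65
tcp_pos: [473.1, -3.6, 63.7]
ee_rot: [0.999, 0.035, -0.003, -0.001]
wrist_force: [0.9, -0.2, 0.1]
opening: 0.601
grip_force: 0.0
```

Request:
jog_arm([
  [0, 0, -0.04, 0, 0, 0.07],
  [0, 0, -0.08, 0, 0, 0.07],
  [0, 0, -0.12, 0, 0, 0.07],
  [0, 0, -0.133, 0, 0, 0.07],
  [0, 0, -0.133, 0, 0, 0.07],
])

```text
time_s: 35.15
tcp_pos: [478.0, -3.5, 200.9]
ee_rot: [1.0, -0.0, 0.003, 0.001]
wrist_force: [-0.2, -0.2, -1.3]
opening: 0.6
grip_force: 0.0
```

Request:
jog_arm([
  [0.01, 0.03, 0, 0, 0, 0],
  [0.027, 0.075, 0, 0, 0, 0],
  [0.044, 0.12, 0, 0, 0, 0],
  [0.061, 0.16, 0, 0, 0, 0],
  [0.07, 0.195, 0, 0, 0, 0],
])

```text
time_s: 35.65
tcp_pos: [545.2, -200.9, 195.4]
ee_rot: [1.0, -0.001, -0.002, -0.001]
wrist_force: [0.1, 0.5, 0.7]
opening: 0.6
grip_force: 0.0
```

Run:
```python
from h import *
q=robot.get_state();print(q['tcp_pos'],q['ee_rot'])
s=cap('scene');t=cap('top')
a=cv2.resize(t['frame'][180:265,270:340],None,fx=5,fy=5);b=cv2.resize(s['frame'][140:250,255:395],None,fx=3,fy=3)
c=np.zeros((430,800,3),np.uint8);c[:425,:350]=a;c[:330,360:780]=b;cv2.imwrite('pics/n.png',c[:,:,::-1])
import m
M=((m.H>45)&(m.H<95)&(m.S>22))
P=m.rect(M,48,'stapler',(280,190,325,262))
```

```text
[ 545.15214561 -200.8753599   195.38282747] [ 9.99997847e-01 -7.04799464e-04 -1.79516739e-03 -7.65297341e-04]
stapler [475.7  -0.7] [133.   32.6] 3.33
```

View pics/n.png

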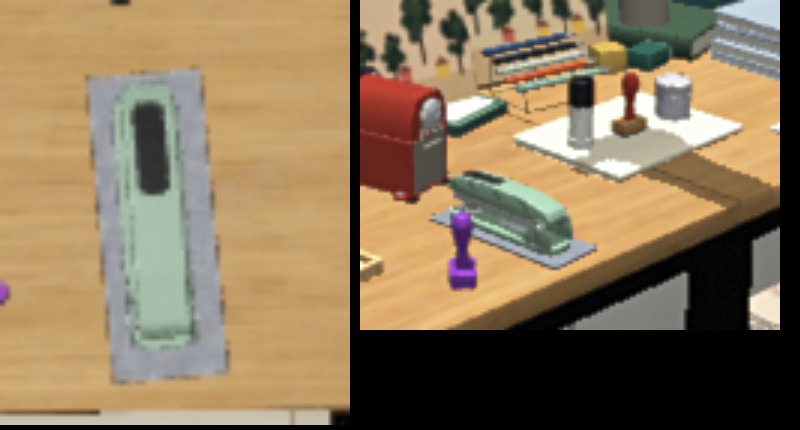

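The stapler lies centred on the mat in line with it, at crop (158, 215), and the three still stand on the pad. I've now used all my picture views, so from here I check with numbers only. The glue stick goes back first.

Request:
jog_arm([
  [0.021, -0.003, 0, 0, 0, 0],
  [0.021, -0.003, 0.03, 0, 0, 0],
  [0.021, -0.003, 0.06, 0, 0, 0],
  [0.021, -0.003, 0.09, 0, 0, 0],
  [0.021, -0.003, 0.09, 0, 0, 0],
])

```text
time_s: 36.25
tcp_pos: [560.9, -193.3, 101.4]
ee_rot: [1.0, 0.001, -0.007, -0.003]
wrist_force: [-0.9, 0.5, -0.5]
opening: 0.6
grip_force: 0.0
```

Request:
jog_arm([
  [0, 0, 0, 0, 0, 0],
  [0, 0, 0, 0, 0, 0],
  [0, 0, 0, 0, 0, 0],
  [0, 0, 0, 0, 0, 0],
])

```text
time_s: 36.65
tcp_pos: [568.1, -195.9, 109.9]
ee_rot: [1.0, -0.0, 0.001, 0.001]
wrist_force: [0.3, 0.9, 0.1]
opening: 0.598
grip_force: 0.0
```

```bash
cat > w.py <<'E'
from h import *
import sys
q=robot.get_state();print(np.round(q['tcp_pos'],1),np.round(q['ee_rot'],4))
E
python3 w.py
```

```text
[ 568.1 -195.9  109.9] [ 1.0e+00 -1.0e-04  1.3e-03  6.0e-04]
```

Request:
jog_arm([
  [0, 0, 0.025, 0, 0, 0],
  [0, 0, 0.05, 0, 0, 0],
  [0, 0, 0.067, 0, 0, 0],
  [0, 0, 0.073, 0, 0, 0],
  [0, 0, 0.074, 0, 0, 0],
])

```text
time_s: 37.15
tcp_pos: [566.6, -195.5, 33.8]
ee_rot: [1.0, -0.0, -0.001, -0.0]
wrist_force: [-0.8, -0.3, 0.3]
opening: 0.6
grip_force: 0.0
```

Request:
jog_arm([
  [0, 0, 0, 0, 0, 0],
  [0, 0, 0, 0, 0, 0],
  [0, 0, 0, 0, 0, 0],
  [0, 0, 0, 0, 0, 0],
])

```text
time_s: 37.55
tcp_pos: [567.5, -195.8, 35.1]
ee_rot: [1.0, -0.0, 0.001, 0.0]
wrist_force: [0.6, 0.9, -0.6]
opening: 0.6
grip_force: 0.0
```

Request:
jog_arm([
  [0, 0, 0, 0, 0, 0],
  [0, 0, 0, 0, 0, 0],
  [0, 0, 0, 0, 0, 0],
  [0, 0, 0, 0, 0, 0],
  [0, 0, 0, 0, 0, 0],
], grip=0)

```text
time_s: 38.05
tcp_pos: [567.4, -195.7, 34.7]
ee_rot: [1.0, -0.0, 0.0, 0.0]
wrist_force: [-0.2, 0.1, 2.7]
opening: 0.317
grip_force: 58.9
```

Request:
jog_arm([
  [0, 0, -0.01, 0, 0, 0],
  [0, 0, -0.04, 0, 0, 0],
  [0, 0, -0.08, 0, 0, 0],
  [0, 0, -0.12, 0, 0, 0],
  [0, 0, -0.16, 0, 0, 0],
])

```text
time_s: 38.55
tcp_pos: [566.2, -195.2, 195.7]
ee_rot: [1.0, 0.0, -0.001, -0.0]
wrist_force: [0.5, -0.4, -0.9]
opening: 0.312
grip_force: 59.0
```

Request:
jog_arm([
  [-0.01, -0.03, 0, 0, 0, 0],
  [-0.02, -0.075, 0, 0, 0, 0],
  [-0.03, -0.122, 0, 0, 0, 0],
  [-0.04, -0.168, 0, 0, 0, 0],
  [-0.05, -0.215, 0, 0, 0, 0],
])

```text
time_s: 39.05
tcp_pos: [515.8, 20.9, 194.4]
ee_rot: [1.0, -0.0, -0.0, 0.0]
wrist_force: [1.2, -0.3, -0.9]
opening: 0.315
grip_force: 59.0
```

Request:
jog_arm([
  [0, -0.049, 0, 0, 0, 0],
  [0, -0.098, 0, 0, 0, 0],
  [0, -0.147, 0, 0, 0, 0],
  [0, -0.196, 0, 0, 0, 0],
  [0, -0.242, 0, 0, 0, 0],
])

```text
time_s: 39.55
tcp_pos: [516.2, 263.4, 194.5]
ee_rot: [1.0, 0.0, -0.0, 0.0]
wrist_force: [0.7, -1.0, -0.5]
opening: 0.313
grip_force: 59.0
```

Request:
jog_arm([
  [0, 0, 0.03, 0, 0, 0],
  [0, 0, 0.06, 0, 0, 0],
  [0, 0, 0.1, 0, 0, 0],
  [0, 0, 0.135, 0, 0, 0],
  [0, 0, 0.145, 0, 0, 0],
])

```text
time_s: 40.05
tcp_pos: [513.6, 259.0, 45.2]
ee_rot: [1.0, 0.0, -0.004, 0.002]
wrist_force: [-0.9, -0.4, -1.4]
opening: 0.31
grip_force: 59.1
```

Request:
jog_arm([
  [0, 0, 0, 0, 0, 0],
  [0, 0, 0, 0, 0, 0],
  [0, 0, 0, 0, 0, 0],
  [0, 0, 0, 0, 0, 0],
])

```text
time_s: 40.45
tcp_pos: [518.5, 262.2, 51.4]
ee_rot: [1.0, -0.0, 0.002, -0.001]
wrist_force: [0.3, 0.2, -1.0]
opening: 0.312
grip_force: 59.2
```

Request:
jog_arm([
  [0, 0, 0.005, 0, 0, 0],
  [0, 0, 0.01, 0, 0, 0],
  [0, 0, 0.013, 0, 0, 0],
  [0, 0, 0.013, 0, 0, 0],
  [0, 0, 0.013, 0, 0, 0],
])

```text
time_s: 40.95
tcp_pos: [516.9, 261.3, 36.2]
ee_rot: [1.0, -0.0, -0.0, 0.0]
wrist_force: [-0.4, -0.8, 0.8]
opening: 0.311
grip_force: 59.5
```

Request:
jog_arm([
  [0, 0, 0.0005, 0, 0, 0],
  [0, 0, 0.001, 0, 0, 0],
  [0, 0, 0.0015, 0, 0, 0],
  [0, 0, 0.0015, 0, 0, 0],
  [0, 0, 0.0015, 0, 0, 0],
])

```text
time_s: 41.45
tcp_pos: [517.0, 261.4, 36.1]
ee_rot: [1.0, -0.0, 0.0, 0.001]
wrist_force: [-4.2, -2.2, 9.5]
opening: 0.31
grip_force: 59.8
```

Request:
jog_arm([
  [0, 0, -0.001, 0, 0, 0],
  [0, 0, -0.001, 0, 0, 0],
  [0, 0, -0.001, 0, 0, 0],
  [0, 0, -0.02, 0, 0, 0],
  [0, 0, -0.06, 0, 0, 0],
], grip=0.6)

```text
time_s: 41.95
tcp_pos: [514.3, 259.6, 92.8]
ee_rot: [1.0, 0.0, -0.004, 0.001]
wrist_force: [0.7, 0.3, 0.3]
opening: 0.604
grip_force: 0.0
```

Request:
jog_arm([
  [0, 0, -0.04, 0, 0, 0],
  [0, 0, -0.08, 0, 0, 0],
  [0, 0.035, -0.103, 0, 0, 0],
  [0, 0.08, -0.103, 0, 0, 0],
  [0, 0.128, -0.103, 0, 0, 0],
])

```text
time_s: 42.45
tcp_pos: [517.8, 134.1, 200.6]
ee_rot: [1.0, 0.002, 0.002, -0.0]
wrist_force: [0.8, -0.7, 0.0]
opening: 0.598
grip_force: 0.0
```

Request:
jog_arm([
  [0, 0.049, 0, 0, 0, 0],
  [0, 0.098, 0, 0, 0, 0],
  [0.01, 0.146, 0, 0, 0, 0],
  [0.02, 0.194, 0, 0, 0, 0],
  [0.03, 0.24, 0, 0, 0, 0],
])

```text
time_s: 42.95
tcp_pos: [547.2, -108.7, 199.3]
ee_rot: [1.0, -0.0, 0.001, 0.0]
wrist_force: [0.1, -0.6, -0.2]
opening: 0.598
grip_force: 0.0
```

Request:
jog_arm([
  [0.01, 0.045, 0, 0, 0, 0],
  [0.02, 0.09, 0, 0, 0, 0],
  [0.02, 0.13, 0, 0, 0, 0],
  [0.02, 0.156, 0, 0, 0, 0],
  [0.02, 0.156, 0, 0, 0, 0],
])

```text
time_s: 43.45
tcp_pos: [565.7, -269.7, 198.4]
ee_rot: [1.0, -0.005, 0.0, 0.001]
wrist_force: [0.2, -0.4, 0.7]
opening: 0.595
grip_force: 0.0
```

Request:
jog_arm([
  [0, 0, 0.03, 0, 0, 0],
  [0, 0, 0.06, 0, 0, 0],
  [0, 0, 0.09, 0, 0, 0],
  [0, 0, 0.09, 0, 0, 0],
  [0, 0, 0.09, 0, 0, 0],
])

```text
time_s: 43.95
tcp_pos: [567.2, -261.2, 108.5]
ee_rot: [1.0, 0.001, 0.0, -0.001]
wrist_force: [0.5, 0.1, 0.9]
opening: 0.6
grip_force: 0.0
```

Request:
jog_arm([
  [0, 0, 0, 0, 0, 0],
  [0, 0, 0, 0, 0, 0],
  [0, 0, 0, 0, 0, 0],
  [0, 0, 0, 0, 0, 0],
])

```text
time_s: 44.35
tcp_pos: [567.5, -262.9, 108.8]
ee_rot: [1.0, -0.0, 0.001, 0.0]
wrist_force: [0.1, -0.8, -0.2]
opening: 0.596
grip_force: 0.0
```

```bash
cat > w.py <<'E'
from h import *
q=robot.get_state();print(np.round(q['tcp_pos'],1),np.round(q['ee_rot'],4))
t=cap('top');import m
H,S,V=m.H,m.S,m.V
F=(H>95)&(H<135)&(S>10)&(S<70)&(V>60)
for n,z,k,b in (('tin',52,(S<40)&(V>170),(160,200,184,220)),('glue',85,V<70,(186,198,204,214)),('ball',66,((H<8)|(H>172))&(S>150),(216,196,232,210))):
    try: c,r=cv2.minEnclosingCircle(m.cont(k,b)); print(n,c,round(r,1),np.round(ray(t,c,z),1))
    except ValueError: print(n,'none')
E
python3 w.py
```

```text
[ 567.5 -262.9  108.8] [ 1.e+00 -1.e-04  7.e-04  4.e-04]
tin (182.5, 209.0) 2.1 [514.9 295.5  52. ]
glue (194.77272033691406, 205.5) 5.8 [518.9 258.9  85. ]
ball none
```

Request:
jog_arm([
  [0, 0, 0.025, 0, 0, 0],
  [0, 0, 0.05, 0, 0, 0],
  [0, 0, 0.069, 0, 0, 0],
  [0, 0, 0.077, 0, 0, 0],
  [0, 0, 0.079, 0, 0, 0],
])

```text
time_s: 44.9
tcp_pos: [566.1, -262.2, 27.5]
ee_rot: [1.0, -0.0, -0.001, -0.001]
wrist_force: [-0.4, 0.5, -1.2]
opening: 0.597
grip_force: 0.0
```

Request:
jog_arm([
  [0, 0, 0, 0, 0, 0],
  [0, 0, 0, 0, 0, 0],
  [0, 0, 0, 0, 0, 0],
  [0, 0, 0, 0, 0, 0],
])

```text
time_s: 45.3
tcp_pos: [567.6, -262.9, 29.7]
ee_rot: [1.0, -0.0, 0.001, 0.0]
wrist_force: [0.9, -0.2, 0.2]
opening: 0.598
grip_force: 0.0
```

Request:
jog_arm([
  [0, 0, 0, 0, 0, 0],
  [0, 0, 0, 0, 0, 0],
  [0, 0, 0, 0, 0, 0],
  [0, 0, 0, 0, 0, 0],
  [0, 0, 0, 0, 0, 0],
], grip=0)

```text
time_s: 45.8
tcp_pos: [567.1, -262.9, 29.1]
ee_rot: [1.0, -0.0, 0.0, 0.0]
wrist_force: [-0.1, -0.5, 1.4]
opening: 0.206
grip_force: 58.3
```

Request:
jog_arm([
  [0, 0, -0.01, 0, 0, 0],
  [0, 0, -0.04, 0, 0, 0],
  [0, 0, -0.08, 0, 0, 0],
  [0, 0, -0.12, 0, 0, 0],
  [0, 0, -0.165, 0, 0, 0],
])

```text
time_s: 46.3
tcp_pos: [566.0, -262.0, 194.8]
ee_rot: [1.0, 0.0, -0.001, -0.001]
wrist_force: [0.3, -1.0, -1.1]
opening: 0.205
grip_force: 58.4
```

Request:
jog_arm([
  [-0.01, -0.03, 0, 0, 0, 0],
  [-0.02, -0.075, 0, 0, 0, 0],
  [-0.03, -0.122, 0, 0, 0, 0],
  [-0.041, -0.168, 0, 0, 0, 0],
  [-0.041, -0.216, 0, 0, 0, 0],
])

```text
time_s: 46.8
tcp_pos: [524.0, -45.4, 193.9]
ee_rot: [1.0, -0.0, -0.001, 0.001]
wrist_force: [1.0, 1.2, -0.3]
opening: 0.2
grip_force: 58.5
```

Request:
jog_arm([
  [0, -0.049, 0, 0, 0, 0],
  [0, -0.098, 0, 0, 0, 0],
  [0, -0.147, 0, 0, 0, 0],
  [0, -0.196, 0, 0, 0, 0],
  [0, -0.239, 0, 0, 0, 0],
])

```text
time_s: 47.3
tcp_pos: [525.2, 195.3, 194.5]
ee_rot: [1.0, 0.001, 0.0, -0.0]
wrist_force: [0.8, 0.2, -0.6]
opening: 0.203
grip_force: 58.5
```

Request:
jog_arm([
  [0, 0, 0.03, 0, 0, 0],
  [0, 0, 0.06, 0, 0, 0],
  [0, 0, 0.1, 0, 0, 0],
  [0, 0, 0.135, 0, 0, 0],
  [0, 0, 0.145, 0, 0, 0],
])

```text
time_s: 47.8
tcp_pos: [522.6, 190.8, 45.2]
ee_rot: [1.0, 0.0, -0.004, 0.001]
wrist_force: [-0.3, -1.0, 0.1]
opening: 0.205
grip_force: 58.5
```

Request:
jog_arm([
  [0, 0, 0, 0, 0, 0],
  [0, 0, 0, 0, 0, 0],
  [0, 0, 0, 0, 0, 0],
  [0, 0, 0, 0, 0, 0],
  [0, 0, 0, 0, 0, 0],
])

```text
time_s: 48.3
tcp_pos: [527.0, 192.7, 50.1]
ee_rot: [1.0, -0.0, 0.001, -0.0]
wrist_force: [-0.2, -0.5, -0.5]
opening: 0.204
grip_force: 58.5
```

Request:
jog_arm([
  [0, -0.001, 0.006, 0, 0, 0],
  [0, -0.001, 0.012, 0, 0, 0],
  [0, -0.001, 0.017, 0, 0, 0],
  [0, -0.001, 0.018, 0, 0, 0],
  [0, -0.001, 0.018, 0, 0, 0],
])

```text
time_s: 48.8
tcp_pos: [525.9, 193.4, 30.5]
ee_rot: [1.0, -0.0, -0.0, 0.0]
wrist_force: [0.0, -1.3, 0.5]
opening: 0.203
grip_force: 58.6
```

Request:
jog_arm([
  [0, 0, 0.0005, 0, 0, 0],
  [0, 0, 0.001, 0, 0, 0],
  [0, 0, 0.0015, 0, 0, 0],
  [0, 0, 0.0015, 0, 0, 0],
  [0, 0, 0.0015, 0, 0, 0],
])

```text
time_s: 49.3
tcp_pos: [526.5, 193.3, 30.5]
ee_rot: [1.0, -0.0, 0.0, 0.0]
wrist_force: [-2.6, -1.5, 8.6]
opening: 0.205
grip_force: 58.9
```

Request:
jog_arm([
  [0, 0, -0.001, 0, 0, 0],
  [0, 0, -0.001, 0, 0, 0],
  [0, 0, -0.001, 0, 0, 0],
  [0, 0, -0.02, 0, 0, 0],
  [0, 0, -0.06, 0, 0, 0],
], grip=0.6)

```text
time_s: 49.8
tcp_pos: [523.1, 192.0, 87.5]
ee_rot: [1.0, 0.0, -0.004, 0.001]
wrist_force: [0.6, 0.4, -0.2]
opening: 0.596
grip_force: 0.0
```

Request:
jog_arm([
  [0, 0, -0.04, 0, 0, 0],
  [0, 0, -0.08, 0, 0, 0],
  [0, 0.035, -0.109, 0, 0, 0],
  [0, 0.08, -0.109, 0, 0, 0],
  [0, 0.128, -0.109, 0, 0, 0],
])

```text
time_s: 50.3
tcp_pos: [527.0, 66.1, 201.4]
ee_rot: [1.0, 0.002, 0.003, -0.0]
wrist_force: [0.1, -0.6, -0.3]
opening: 0.6
grip_force: 0.0
```

Request:
jog_arm([
  [0, 0.049, 0, 0, 0, 0],
  [0, 0.098, 0, 0, 0, 0],
  [0.01, 0.146, 0, 0, 0, 0],
  [0.02, 0.194, 0, 0, 0, 0],
  [0.03, 0.24, 0, 0, 0, 0],
], grip=0.65)

```text
time_s: 50.8
tcp_pos: [556.2, -176.7, 199.8]
ee_rot: [1.0, -0.0, 0.001, 0.0]
wrist_force: [1.5, 0.6, 0.8]
opening: 0.646
grip_force: 0.0
```

Request:
jog_arm([
  [0.01, 0.045, 0, 0, 0, 0],
  [0.011, 0.09, 0, 0, 0, 0],
  [0.011, 0.13, 0, 0, 0, 0],
  [0.011, 0.157, 0, 0, 0, 0],
  [0.011, 0.157, 0, 0, 0, 0],
])

```text
time_s: 51.3
tcp_pos: [565.1, -338.9, 198.9]
ee_rot: [1.0, -0.005, 0.0, 0.002]
wrist_force: [-1.0, -0.8, 0.8]
opening: 0.65
grip_force: 0.0
```

Request:
jog_arm([
  [0, 0, 0.03, 0, 0, 0],
  [0, 0, 0.06, 0, 0, 0],
  [0, 0, 0.09, 0, 0, 0],
  [0, 0, 0.11, 0, 0, 0],
  [0, 0, 0.11, 0, 0, 0],
])

```text
time_s: 51.8
tcp_pos: [564.5, -328.5, 85.4]
ee_rot: [1.0, 0.001, -0.003, -0.002]
wrist_force: [-0.4, 0.4, -0.4]
opening: 0.65
grip_force: 0.0
```

Request:
jog_arm([
  [0, 0, 0, 0, 0, 0],
  [0, 0, 0, 0, 0, 0],
  [0, 0, 0, 0, 0, 0],
  [0, 0, 0, 0, 0, 0],
])

```text
time_s: 52.2
tcp_pos: [567.8, -331.9, 89.9]
ee_rot: [1.0, -0.0, 0.001, 0.001]
wrist_force: [-1.1, 0.8, 0.4]
opening: 0.649
grip_force: 0.0
```

```bash
python3 w.py
```

```text
[ 567.8 -331.9   89.9] [ 1.0e+00 -1.0e-04  1.1e-03  6.0e-04]
tin (162.0, 217.0) 0.0 [495.4 347.1  52. ]
glue (194.77272033691406, 205.5) 5.8 [518.9 258.9  85. ]
ball (222.5, 203.5) 3.8 [525.3 192.9  66. ]
```

Request:
jog_arm([
  [0, 0, 0.025, 0, 0, 0],
  [0, 0, 0.048, 0, 0, 0],
  [0, 0, 0.063, 0, 0, 0],
  [0, 0, 0.069, 0, 0, 0],
  [0, 0, 0.071, 0, 0, 0],
])

```text
time_s: 52.75
tcp_pos: [566.7, -331.4, 16.7]
ee_rot: [1.0, -0.0, -0.0, -0.0]
wrist_force: [-0.3, -0.1, 0.1]
opening: 0.646
grip_force: 0.0
```

Request:
jog_arm([
  [0, 0, 0, 0, 0, 0],
  [0, 0, 0, 0, 0, 0],
  [0, 0, 0, 0, 0, 0],
  [0, 0, 0, 0, 0, 0],
])

```text
time_s: 53.15
tcp_pos: [567.5, -331.9, 18.1]
ee_rot: [1.0, -0.0, 0.001, 0.0]
wrist_force: [-0.0, 0.1, -0.2]
opening: 0.65
grip_force: 0.0
```

Request:
jog_arm([
  [0, 0, 0, 0, 0, 0],
  [0, 0, 0, 0, 0, 0],
  [0, 0, 0, 0, 0, 0],
  [0, 0, 0, 0, 0, 0],
  [0, 0, 0, 0, 0, 0],
], grip=0)

```text
time_s: 53.65
tcp_pos: [567.5, -331.8, 18.0]
ee_rot: [1.0, -0.0, 0.001, 0.0]
wrist_force: [0.6, -0.7, 4.9]
opening: 0.456
grip_force: 60.4
```

Request:
jog_arm([
  [0, 0, -0.01, 0, 0, 0],
  [0, 0, -0.04, 0, 0, 0],
  [0, 0, -0.08, 0, 0, 0],
  [0, 0, -0.12, 0, 0, 0],
  [0, 0, -0.165, 0, 0, 0],
])

```text
time_s: 54.15
tcp_pos: [565.2, -330.9, 182.1]
ee_rot: [1.0, 0.0, -0.002, -0.001]
wrist_force: [0.7, -0.4, -1.1]
opening: 0.454
grip_force: 60.4
```

Request:
jog_arm([
  [-0.01, -0.03, -0.01, 0, 0, 0],
  [-0.02, -0.075, -0.01, 0, 0, 0],
  [-0.03, -0.122, -0.01, 0, 0, 0],
  [-0.04, -0.168, -0.01, 0, 0, 0],
  [-0.05, -0.214, -0.01, 0, 0, 0],
])

```text
time_s: 54.65
tcp_pos: [515.4, -115.7, 191.9]
ee_rot: [1.0, -0.0, -0.001, 0.0]
wrist_force: [0.9, -0.5, -1.4]
opening: 0.448
grip_force: 60.4
```

Request:
jog_arm([
  [-0.002, -0.049, 0, 0, 0, 0],
  [-0.004, -0.098, 0, 0, 0, 0],
  [-0.006, -0.147, 0, 0, 0, 0],
  [-0.006, -0.196, 0, 0, 0, 0],
  [-0.006, -0.244, 0, 0, 0, 0],
])

```text
time_s: 55.15
tcp_pos: [509.8, 127.9, 192.1]
ee_rot: [1.0, -0.0, -0.0, 0.001]
wrist_force: [0.3, 0.7, -0.9]
opening: 0.451
grip_force: 60.4
```

Request:
jog_arm([
  [0, -0.048, 0, 0, 0, 0],
  [0, -0.096, 0, 0, 0, 0],
  [0, -0.144, 0, 0, 0, 0],
  [0, -0.19, 0, 0, 0, 0],
  [0, -0.202, 0, 0, 0, 0],
])

```text
time_s: 55.65
tcp_pos: [507.4, 335.8, 192.7]
ee_rot: [1.0, 0.004, -0.001, -0.003]
wrist_force: [-1.2, 0.0, -0.9]
opening: 0.451
grip_force: 60.6
```

Request:
jog_arm([
  [0, 0, 0.03, 0, 0, 0],
  [0, 0, 0.06, 0, 0, 0],
  [0, 0, 0.1, 0, 0, 0],
  [0, 0, 0.135, 0, 0, 0],
  [0, 0, 0.15, 0, 0, 0],
])

```text
time_s: 56.15
tcp_pos: [508.4, 325.0, 38.0]
ee_rot: [1.0, -0.0, -0.003, 0.003]
wrist_force: [-0.4, -0.9, -1.6]
opening: 0.455
grip_force: 60.6
```

Request:
jog_arm([
  [0, 0, 0, 0, 0, 0],
  [0, 0, 0, 0, 0, 0],
  [0, 0, 0, 0, 0, 0],
  [0, 0, 0, 0, 0, 0],
  [0, 0, 0, 0, 0, 0],
])

```text
time_s: 56.65
tcp_pos: [512.0, 329.0, 43.8]
ee_rot: [1.0, -0.0, 0.001, -0.001]
wrist_force: [-0.3, -0.0, -1.0]
opening: 0.454
grip_force: 60.6
```

Request:
jog_arm([
  [0, 0, 0.008, 0, 0, 0],
  [0, 0, 0.015, 0, 0, 0],
  [0, 0, 0.021, 0, 0, 0],
  [0, 0, 0.023, 0, 0, 0],
  [0, 0, 0.023, 0, 0, 0],
])

```text
time_s: 57.15
tcp_pos: [510.7, 328.1, 19.4]
ee_rot: [1.0, -0.0, -0.0, 0.001]
wrist_force: [-0.9, -1.1, 3.3]
opening: 0.453
grip_force: 61.1
```

Request:
jog_arm([
  [0, 0, 0.0005, 0, 0, 0],
  [0, 0, 0.001, 0, 0, 0],
  [0, 0, 0.0015, 0, 0, 0],
  [0, 0, 0.0015, 0, 0, 0],
  [0, 0, 0.0015, 0, 0, 0],
])

```text
time_s: 57.65
tcp_pos: [510.7, 328.2, 19.4]
ee_rot: [1.0, -0.0, -0.0, 0.001]
wrist_force: [-3.4, -4.6, 12.3]
opening: 0.453
grip_force: 61.6
```

Request:
jog_arm([
  [0, 0, -0.001, 0, 0, 0],
  [0, 0, -0.001, 0, 0, 0],
  [0, 0, -0.001, 0, 0, 0],
  [0, 0, -0.015, 0, 0, 0],
  [0, 0, -0.05, 0, 0, 0],
], grip=0.62)

```text
time_s: 58.15
tcp_pos: [508.7, 326.2, 65.4]
ee_rot: [1.0, -0.0, -0.003, 0.002]
wrist_force: [-0.1, 0.9, -0.3]
opening: 0.619
grip_force: 0.0
```

Request:
jog_arm([
  [0, 0, -0.04, 0, 0, 0],
  [0, 0, -0.08, 0, 0, 0],
  [0, 0, -0.13, 0, 0, 0],
  [0, 0.03, -0.13, 0, 0, 0],
  [0, 0.075, -0.13, 0, 0, 0],
])

```text
time_s: 58.65
tcp_pos: [511.3, 258.0, 201.9]
ee_rot: [1.0, 0.004, 0.003, -0.003]
wrist_force: [0.4, -0.8, -0.9]
opening: 0.619
grip_force: 0.0
```

Request:
jog_arm([
  [0, 0.049, 0, 0, 0, 0],
  [0, 0.098, 0, 0, 0, 0],
  [0, 0.147, 0, 0, 0, 0],
  [0, 0.196, 0, 0, 0, 0],
  [0, 0.24, 0, 0, 0, 0],
])

```text
time_s: 59.15
tcp_pos: [510.7, 10.8, 198.6]
ee_rot: [1.0, -0.0, 0.001, 0.001]
wrist_force: [-0.1, -0.4, -0.1]
opening: 0.619
grip_force: 0.0
```

Request:
jog_arm([
  [0, 0.049, 0, 0, 0, 0],
  [0, 0.098, 0, 0, 0, 0],
  [0, 0.147, 0, 0, 0, 0],
  [0, 0.147, 0, 0, 0, 0],
  [0, 0.147, 0, 0, 0, 0],
])

```text
time_s: 59.65
tcp_pos: [510.8, -135.3, 198.2]
ee_rot: [1.0, -0.002, 0.0, -0.0]
wrist_force: [1.1, -0.5, -0.0]
opening: 0.616
grip_force: 0.0
```

```bash
python3 w.py
python3 - <<'E'
from h import *
import m
H,S,V=m.H,m.S,m.V
t=m.t;s=cap('scene')
m.rect((H>45)&(H<95)&(S>22),48,'stapler',(280,190,325,262))
# stamp foot yaw: wood on grey rest (top) ; also tops seen from scene as 2-view check
m.rect((H>8)&(H<22)&(S>90)&(V>100),20,'foot',(214,196,236,216))
hs=cv2.cvtColor(s['frame'],cv2.COLOR_RGB2HSV).astype(int)
D=hs[:,:,2]<75
u,v=proj(s,(517.5,261,84)).astype(int);k=m.cont(D,(u-9,v-9,u+10,v+14));print('scene glue cap',cv2.boundingRect(k),'exp top centre',proj(s,(517.5,261,85)),'cap rows from',u,v)
B=((hs[:,:,0]<8)|(hs[:,:,0]>172))&(hs[:,:,1]>130)
u,v=proj(s,(525,193,66)).astype(int);k=m.cont(B,(u-9,v-14,u+10,v+16));print('scene ball bbox',cv2.boundingRect(k),'exp',proj(s,(525,193,66)))
W=(hs[:,:,1]<40)&(hs[:,:,2]>140)
u,v=proj(s,(510,328.5,52)).astype(int);k=m.cont(W,(u-12,v-8,u+13,v+9));print('scene tin bbox',cv2.boundingRect(k),'exp',proj(s,(510,328.5,52)))
E
```

```text
[ 510.8 -135.3  198.2] [ 1.0e+00 -2.2e-03  2.0e-04 -1.0e-04]
tin (169.0, 211.0) 7.3 [510.3 329.6  52. ]
glue (194.77272033691406, 205.5) 5.8 [518.9 258.9  85. ]
ball (222.5, 203.5) 3.8 [525.3 192.9  66. ]
stapler [475.7  -0.7] [133.1  32.6] 3.53
foot [526.2 194.4] [36.2 23.5] 89.75
scene glue cap (210, 211, 12, 14) exp top centre [216.49810047 213.09470579] cap rows from 216 213
scene ball bbox (234, 208, 6, 18) exp [236.85008969 211.37862138]
scene tin bbox (189, 231, 16, 8) exp [196.38780869 234.12066434]
```

```bash
python3 -c "
from rig import robot
print(robot.job_done())"
```

```text
the job is handed in; nothing more can be done
None
```

The job is handed in at about 60 s: the stapler is on the mat, and the stamp, glue stick and tin are back in the tray. Camera measurements put each within about 4 mm of its place and the stamp about 0.1 rad off square; no verdict was returned.

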